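Clear the tape roll off the sweep spindle, then hold the sweep arm level over it

TASK

I want to fit the sweep arm to the moulding board: slide the roll of masking tape up off the spindle and set it down in the empty bay of the tool tray. Then pick up the sweep arm by its bar, at its balance point, and hold it level with its hub lined up over the spindle, the underside of the hub about 30 mm above the spindle's point. Finish while still holding it there, so that I can grease the spindle before it goes on; leave the bowl, the beaker and the plaster mould where they are.

Things in the scene. Friction and masses are not known exactly. Their poses are not given: they have to be found in the camera images.
- stand: Sweep stand, fixed: round plywood moulding board (230 mm across, 22 mm thick), dark flange on it (72 mm across, top at 32 mm) and an upright steel spindle at its centre, 20 mm thick, with a dark set collar (36 mm across, 40 to 56 mm up). The shaft runs up to 116 mm, then tapers to 8 mm across at 128 mm. Origin: centre of the underside, on the table; z along the spindle; yaw of no matter.
- spindle_tip (a point): The point of the spindle, 128 mm above the table, on its axis.
- roll: Cream roll of masking tape on a card core: 58 mm outside, 26 mm hole, 48 mm high, 0.07 to 0.14 kg. It starts threaded loosely on the spindle, axis upright, resting on the set collar (56 to 104 mm above the table), 24 mm of spindle showing above it. Origin: its centre, 24 mm from either face; z along its axis.
- tray: Shallow wooden tool tray, fixed, left or right of the board: 150 mm (x) by 220 mm (y) outside, walls 6 mm thick and 34 mm high, floor 6 mm. A cross wall parts it into an empty bay at +y (138 by 121 mm inside) and a smaller bay at -y that holds a flat, wider old roll and wooden hand tools. Origin: centre of its underside.
- tray_bay (a point): Centre of the floor of the tray's empty bay, 6 mm above the table; axes as the tray's.
- sweep: Sweep arm, loose, lying level on the table on the tray's other side of the board: dark iron hub (tube 46 mm across, 23 mm bore, 64 mm high) with one straight bar, and on the bar a clamp with a thin steel template. 0.85 kg: hub 0.45, bar 0.12, clamp and template 0.28. Origin: on the bore's axis at the hub's underside; x out along the bar, z up along the bore.
- bar_mid (a point): Middle of the sweep arm's aluminium bar, 145 mm out from the bore's axis and 45 mm above the hub's underside; axes as the sweep arm's. The bar is 14 mm wide, 22 mm high, from the hub to 272 mm out. The arm's balance point is NOT here but nearer the hub: 62 mm from the bore's axis with the clamp inmost, 98 mm with it outmost. There the bar can be gripped from above.
- template (a joint): How far out along the bar the clamp is set, m: 0 inmost (its centre 125 mm from the bore's axis), 0.11 outmost (235 mm). Screwed tight. Dark block 36 mm long, 35 mm wide, brass screw on top (78 mm high in all); the 3 mm template hangs below the bar 45 mm to either side of the block's centre, down to the hub's underside. The arm's balance point goes out 0.33 mm per mm of it.
- bowl: Bystander: beige bowl, 116 mm across, 55 mm high, beyond the board. Origin: centre of its foot.
- beaker: Bystander: terracotta beaker, 72 mm across, 85 mm high, beyond the board. Origin: centre of its foot.
- mould: Bystander: white plaster hump mould, 110 mm across, 50 mm high, out to the left. Origin: centre of its underside.
There are look-alikes about, which are no part of the job. What is shaped like the stand but green is not meant.

How it is judged (in metres and radians):
On the way, in this order (a step that is already met when the one before it is completed fails the run):
1. the roll is off the spindle, lying in the tray's empty bay, let go and at rest (x of roll in the frame of tray between -0.055 and 0.055 m and y of roll in the frame of tray between -0.003 and 0.09 m and height (world z) of roll below 0.048 m and contact force between the fingers and roll below 0.1 N and linear speed of roll below 0.03 m/s), for 0.2 s.
2. the sweep arm is lifted clear of the table, gripped within about 15 mm of its balance point and level (contact force between the fingers and sweep above 3 N and angle between sweep's own z axis and vertical below 0.06 rad and ((value of joint template below 0.0184 m and x of the grasp point in the frame of sweep between 0.0497 and 0.0797 m) or (value of joint template between 0.0183 and 0.0368 m and x of the grasp point in the frame of sweep between 0.0558 and 0.0858 m) or (value of joint template between 0.0367 and 0.0551 m and x of the grasp point in the frame of sweep between 0.0618 and 0.0918 m) or (value of joint template between 0.055 and 0.0734 m and x of the grasp point in the frame of sweep between 0.0678 and 0.0978 m) or (value of joint template between 0.0733 and 0.0918 m and x of the grasp point in the frame of sweep between 0.0739 and 0.1039 m) or (value of joint template above 0.0917 m and x of the grasp point in the frame of sweep between 0.0799 and 0.1099 m)) and height (world z) of sweep above 0.04 m), for 0.2 s.
At the end, for the whole second after the job is handed in: Roll at rest and let go in the empty bay; sweep arm held still, gripped within about 15 mm of its balance point, level within 3.4 degrees, clear of the stand, hub axis within 8 mm of the spindle's, hub underside 10 to 50 mm above its point; bystanders moved under 30 mm (all of step 1 and contact force between the fingers and sweep above 3 N and angle between sweep's own z axis and vertical below 0.06 rad and ((value of joint template below 0.0184 m and x of the grasp point in the frame of sweep between 0.0497 and 0.0797 m) or (value of joint template between 0.0183 and 0.0368 m and x of the grasp point in the frame of sweep between 0.0558 and 0.0858 m) or (value of joint template between 0.0367 and 0.0551 m and x of the grasp point in the frame of sweep between 0.0618 and 0.0918 m) or (value of joint template between 0.055 and 0.0734 m and x of the grasp point in the frame of sweep between 0.0678 and 0.0978 m) or (value of joint template between 0.0733 and 0.0918 m and x of the grasp point in the frame of sweep between 0.0739 and 0.1039 m) or (value of joint template above 0.0917 m and x of the grasp point in the frame of sweep between 0.0799 and 0.1099 m)) and horizontal distance between sweep and spindle_tip below 0.008 m and z of sweep in the frame of spindle_tip between 0.01 and 0.05 m and contact force between sweep and stand below 0.1 N and linear speed of sweep below 0.03 m/s and angular speed of sweep below 0.15 rad/s); the arm keeps its last pose, push and grip.
It fails at once if the bowl is shifted more than 30 mm (distance of bowl from where it was at the start of the episode above 0.03 m).
It fails at once if the beaker is shifted more than 30 mm (distance of beaker from where it was at the start of the episode above 0.03 m).
It fails at once if the plaster mould is shifted more than 30 mm (distance of mould from where it was at the start of the episode above 0.03 m).
It also fails if it takes over 56 s, if anything falls off the work surface, if the arm or the gripper's body presses on something with over 40 N, if the wrist force passes 120 N, or if a joint passes its speed limit or range.

ROBOT

A 6-joint arm with a two-finger parallel gripper is mounted at the origin on the work surface. World frame = base frame: x ahead of the robot, y to its left, z up, the work surface at z = 0. Lengths are in mm, angles in rad, forces in N, time in s.
With the tool pointing down it reaches from about 350 to 1000 mm from the base axis. Payload 7.1 kg.
Tool frame: the origin (TCP) lies on the mounting face of the last link; the fingertips stand 173 mm ahead of it and the grasp point (between the pads) lies 155 mm ahead of it; y points along the fingers, x is the direction in which the jaws open and shut, and the axes are right-handed (so a half turn about y gives the same grasp; the last joint's range is limited). The gripper opens to 85 mm and grips with 20 to 120 N. Pads are 22 mm wide; open, the fingers measure 114 mm over their backs; the gripper's body (76 mm by 85 mm) begins 54 mm behind the grasp point. The pads swing forward as they close: fully open they stand 13 mm farther back than shut.
Start: joints at [-1.13, 0.423, 1.63, -0, 1.089, -0.019], TCP at [277.37, -560.064, 404.719] pointing down, gripper open.
Joint ranges: [-3, 3], [-0.9, 2.11], [0.09, 2.58], [-1.31, 4.45], [0.11, 2.69], [-2.54, 2.54]. Speed limits (rad/s): [2.39, 2.39, 3.01, 3.14, 3.14, 3.14].

INTERFACE

Orientations are given as a rotation vector (axis times angle).
In Python, from station import r gives the robot as it stands. The module is installed in compiled form; this text tells all that it offers.
- The arm moves only by the tool carry_out, never from a script. Its argument "motion" is a list of rows, each an object of numbers: "x", "y", "z": the shift along the tool's x, y, z in cm; "rx", "ry", "rz": the turn, a rotation vector about the tool's x, y, z in rad; "claw": the opening, from 0 (shut) to 1 (fully open). A call has 1 to 10 rows; each row is the pose to reach, as a shift and turn from the pose measured when the call began, along the tool's axes at that moment; what a row does not reach only later rows make up. A row lasts 1/12 s, in which the tool goes at most 41.7 mm and 7.16 degrees, less where a joint would pass 70% of its speed; a pose out of reach is approached as far as the arm can. A call with a gripper value outside its range is refused whole. The fingers move at their own pace and stop on an object; "squeeze" is the grip in N (left out, the last holds). Time passes only in rows, so rows that repeat a pose let the fingers close. It gives the time, the measured TCP pose, the force and the opening at its end, in the units of the state.
- r.get_state(): the state, without advancing time (a new reading comes with each control period).
- r.grab_frame(name): name is "scene" or "top" or "wrist"; returns a dict with "color" (480x640x3 uint8, red, green, blue), "vertical_fov" (degrees; the focal length in pixels is half the picture's height over the tangent of half this angle, whatever the lens; pixels are square), "cx", "cy" (the principal point, pixels), "R" (3x3) and "t" (3): a world point X has camera coordinates R X + t. Camera axes: x right, y down, z forward; pixel columns grow to the right and rows downward; lengths in mm; the calibration is good to about 2 mm. A picture is of the moment at which its call begins. There is no depth.
- r.sign_off(): hands the job in, once; it reports no verdict.
The state is a dict: "time": time; "joint_positions": joint angles; "dq": joint speeds; "effort": joint torques, N m; "tcp_pos": TCP position; "eef_rot": TCP orientation; "contact_force": force on the tool from outside, world axes, zero at the start; "ft_torque": the same for the moment, N m; "gripper_width": finger opening in mm.
Only numpy, scipy, OpenCV 4.12 (cv2) and the standard library are available. Lean on these libraries where they do the work, as an engineer would, in place of code of your own. Each camera call takes 0.05 s, during which the arm holds its last target.

## Working session

There is one attempt and no reset: what is moved stays moved. The work goes in short steps, Python scripts to look and compute and a tool call to move; the robot and the scene stay as the last step left them, time stands still between calls to the robot, and variables do not carry over. Pictures are saved under pics/ and viewed, and the job is handed in when it is done.

Besides the shell and the picture viewer there is one more tool, called after "Request:" as name(argument=value, ...) on one line, values as JSON. carry_out: Moves the arm, as the interface text tells. Its arguments: {"type":"object","properties":{"motion":{"type":"array"},"squeeze":{"type":"number"}},"required":["motion"]}

```bash
mkdir -p pics
cat > h.py <<'E'
import numpy as np, cv2, pickle
from scipy.spatial.transform import Rotation as Ro
from station import r
def grab(n,save):
    f=r.grab_frame(n); cv2.imwrite('pics/'+save+'.png',f['color'][:,:,::-1]); pickle.dump(f,open('pics/'+save+'.pkl','wb')); return f
def load(s): return pickle.load(open('pics/'+s+'.pkl','rb'))
def K(f): return 240/np.tan(np.radians(f['vertical_fov'])/2)
def onz(f,u,v,z):
    k=K(f);d=np.array([(u-f['cx'])/k,(v-f['cy'])/k,1.]);R=np.array(f['R']);t=np.array(f['t'])
    c=-R.T@t; w=R.T@d; s=(z-c[2])/w[2]; return c+s*w
def proj(f,X):
    c=np.array(f['R'])@np.array(X,float)+np.array(f['t']); return K(f)*c[0]/c[2]+f['cx'],K(f)*c[1]/c[2]+f['cy']
def crop(s,x0,y0,w,h,out,sc=4):
    im=cv2.imread('pics/'+s+'.png')[y0:y0+h,x0:x0+w]; cv2.imwrite('pics/'+out+'.png',cv2.resize(im,None,fx=sc,fy=sc,interpolation=cv2.INTER_CUBIC))
E
python3 - <<'E'
from h import *
s=r.get_state(); print({k:np.round(v,3) for k,v in s.items()}); print(Ro.from_rotvec(s['eef_rot']).as_matrix().round(3))
for n in ['scene','top','wrist']:
    f=grab(n,n+'0'); R=np.array(f['R']); print(n,f['vertical_fov'],f['cx'],f['cy'],(-R.T@f['t']).round(),R.round(2).tolist())
E
```

```text
{'time': np.float64(0.0), 'joint_positions': array([-1.13 ,  0.424,  1.631, -0.   ,  1.089, -0.019]), 'dq': array([-0.002,  0.002,  0.001,  0.   ,  0.001,  0.001]), 'effort': array([ 2.0000e-03, -5.5738e+01, -2.8174e+01,  0.0000e+00,  7.0000e-03,
        0.0000e+00]), 'tcp_pos': array([ 277.256, -559.802,  403.91 ]), 'eef_rot': array([-1.391,  0.865, -0.863]), 'contact_force': array([ 0.011, -0.078,  1.078]), 'ft_torque': array([-0.016, -0.039,  0.01 ]), 'gripper_width': np.float64(84.947)}
[[ 0.444 -0.001  0.896]
 [-0.896  0.001  0.444]
 [-0.002 -1.     0.   ]]
scene 55.21785126490396 319.7640647453129 235.48006285770487 [1286.  284.  964.] [[-0.21, 0.98, 0.01], [0.73, 0.16, -0.67], [-0.65, -0.14, -0.74]]
top 44.25006977029291 320.44303778960915 236.52568027275817 [ 207.   87. 1862.] [[0.0, -1.0, -0.02], [-0.99, -0.0, -0.17], [0.17, 0.02, -0.99]]
wrist 65.80532011061412 323.8996606139604 240.14102115509152 [ 340. -530.  374.] [[0.44, -0.9, -0.0], [-0.86, -0.43, 0.28], [-0.25, -0.12, -0.96]]
```

View images.

View pics/scene0.png

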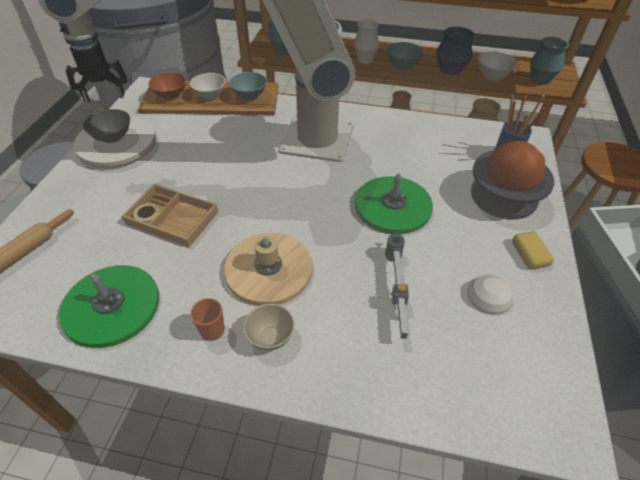

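View pics/top0.png

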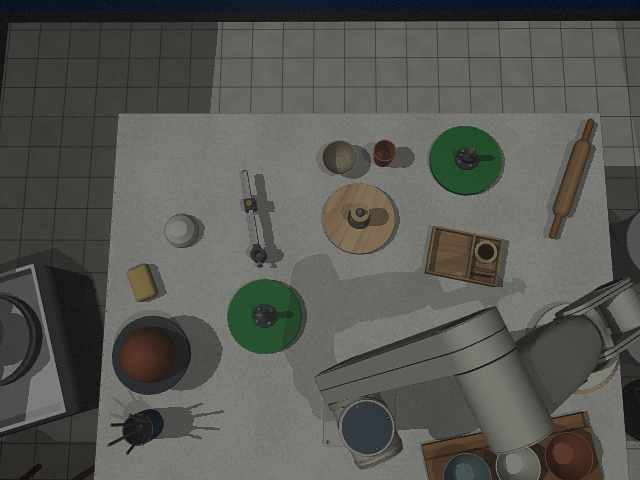

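View pics/wrist0.png

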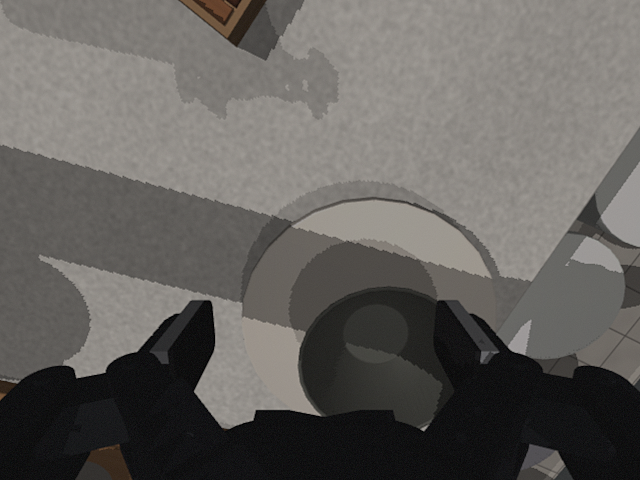

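Run:
```python
from h import *
crop('top0',310,140,200,150,'c1',4); crop('top0',215,160,100,120,'c2',5); crop('scene0',350,220,100,130,'c3',4.6)
crop('scene0',210,220,120,90,'c4',6)
```

```text
(no output)
```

View pics/c1.png

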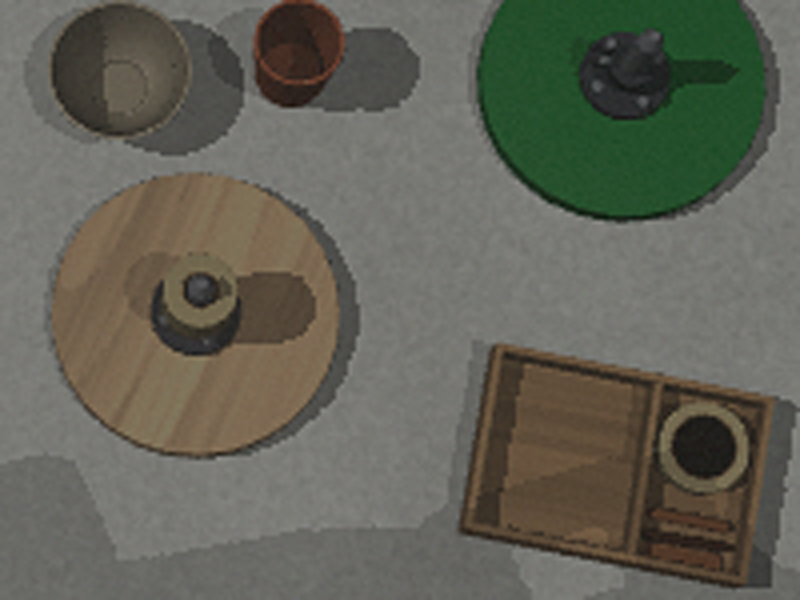

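View pics/c2.png

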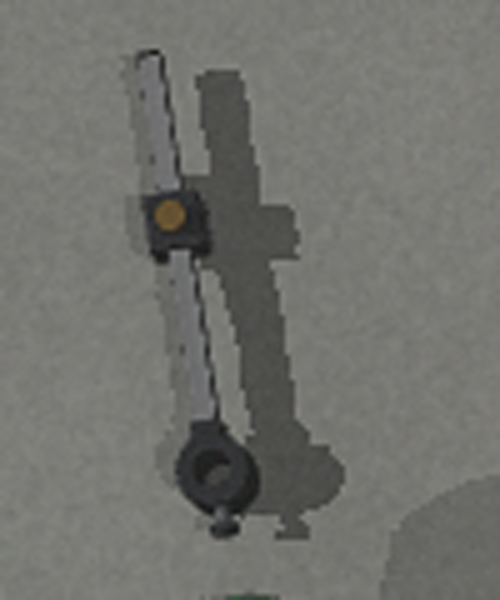

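View pics/c3.png

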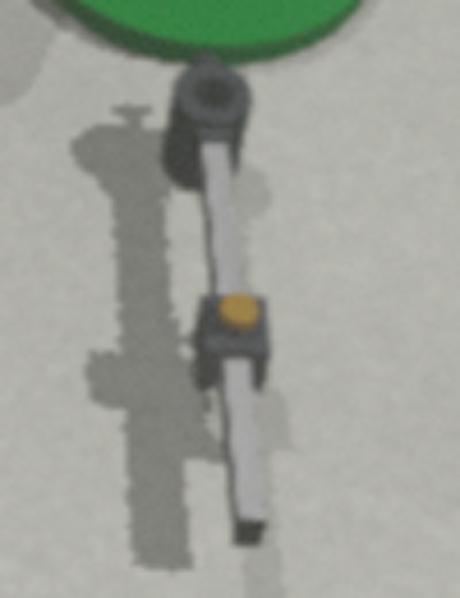

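View pics/c4.png

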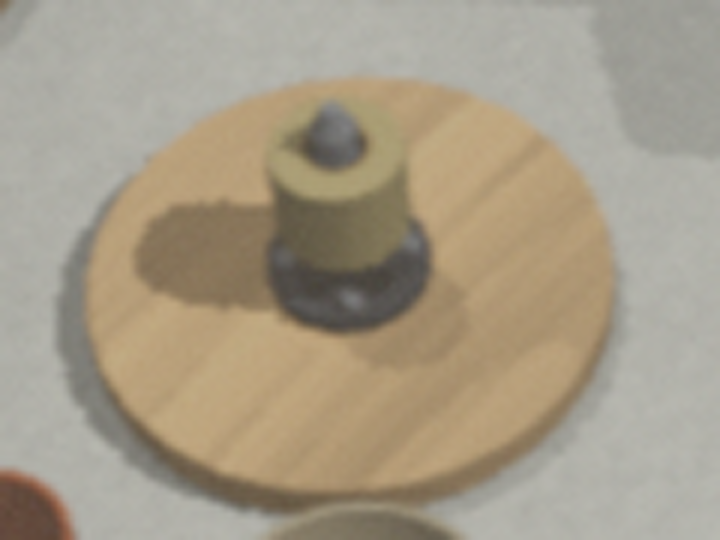

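Run:
```python
from h import *
f=load('top0')
c1=lambda u,v,z:onz(f,310+(u+.5)/4-.5,140+(v+.5)/4-.5,z)[:2]
c2=lambda u,v,z:onz(f,215+(u+.5)/5-.5,160+(v+.5)/5-.5,z)[:2]
print('board',c1(196,314,22),'w',c1(52,314,22)-c1(340,314,22),'roll',c1(200,291,104),'tip',c1(202,283,128))
T=[c1(*p,34) for p in [(494,346),(776,398),(744,584),(460,532)]]
print('tray',T,np.mean(T,0),[np.linalg.norm(T[i]-T[i-1]) for i in range(4)])
d=(T[0]+T[3]-T[1]-T[2]);d/=np.linalg.norm(d);ang=np.arctan2(-d[0],d[1]);print('tray yaw',ang,'bay',np.mean(T,0)+43.5*d)
h=c2(215,466,64);s=c2(170,214,78);e=c2(148,56,56)
print('hub',h,'screw',s,'end',e,np.linalg.norm(s-h),np.linalg.norm(e-h),'yaw',np.arctan2(*(s-h)[::-1]),np.arctan2(*(e-h)[::-1]))
g=load('scene0')
c3=lambda u,v,z:onz(g,350+(u+.5)/4.6-.5,220+(v+.5)/4.6-.5,z)[:2]
c4=lambda u,v,z:onz(g,210+(u+.5)/6-.5,220+(v+.5)/6-.5,z)[:2]
h=c3(213,95,64);s=c3(240,305,78);e=c3(250,520,56)
print('hub',h,'screw',s,'end',e,np.linalg.norm(s-h),np.linalg.norm(e-h))
print('roll',c4(338,147,104),'tip',c4(333,104,128))
```

```text
board [585.19259733  -2.41047758] w [ -0.27550394 228.56488423] roll [586.1921844   -1.56534813] tip [587.15465519  -1.89255493]
tray [array([ 557.35451648, -235.57736845]), array([ 516.316257  , -454.05167357]), array([ 370.85041792, -422.50624815]), array([ 410.51142107, -205.197226  ])] [ 463.75815312 -329.33312904] [np.float64(149.95281832453833), np.float64(222.29521078907592), np.float64(148.84698251450274), np.float64(220.89863349333712)]
tray yaw -0.18310781428133863 bay [ 471.67890749 -286.56033804]
hub [467.13518548 311.43298591] screw [623.09392095 341.27672522] end [731.00265418 361.00656374] 158.78846288758876 268.4838554887055 yaw 0.18907099002435032 0.18570827561299424
hub [468.89183262 316.12638949] screw [622.32146828 344.19816092] end [732.97679071 362.7377136 ] 155.97652852173348 268.1668895003366
roll [588.16720191   1.877509  ] tip [585.92733616   1.10065125]
```

```bash
cat >> h.py <<'E'
def go(x,y,z,head=None):
    "TCP target world -> tool shift in cm; head = world heading of tool x in deg, tool y straight down"
    s=r.get_state(); R=Ro.from_rotvec(s['eef_rot']); p=np.array(s['tcp_pos'])
    X=R.as_matrix()[:,0]; h=np.degrees(np.arctan2(X[1],X[0]))
    hd=h if head is None else head
    c,sn=np.cos(np.radians(hd)),np.sin(np.radians(hd))
    G=np.array([[c,0,-sn],[sn,0,c],[0,-1,0.]]) 
    d=R.inv().apply(np.array([x,y,z])-p)/10; rv=(R.inv()*Ro.from_matrix(G)).as_rotvec()
    print('t',round(float(s['time']),2),'tcp',p.round(1),'head',h.round(2),'shift cm',d.round(2),'len',np.linalg.norm(d).round(1),'rot',rv.round(4),'F',np.round(s['contact_force'],1),'w',round(float(s['gripper_width']),1),'q',np.round(s['joint_positions'],2))
E
python3 -c "
from h import *
go(560,-20,380,-63.6)"
```

```text
t 0.15 tcp [ 277.3 -559.9  404.1] head -63.66 shift cm [-35.83   2.45  49.29] len 61.0 rot [ 0.     -0.001  -0.0012] F [0.2 0.2 0.2] w 85.2 q [-1.13  0.42  1.63 -0.    1.09 -0.02]
```

Request:
carry_out(motion=[{"x": -35.8,"y": 2.4,"z": 49.3,"claw": 1},{"x": -35.8,"y": 2.4,"z": 49.3},{"x": -35.8,"y": 2.4,"z": 49.3},{"x": -35.8,"y": 2.4,"z": 49.3},{"x": -35.8,"y": 2.4,"z": 49.3},{"x": -35.8,"y": 2.4,"z": 49.3},{"x": -35.8,"y": 2.4,"z": 49.3},{"x": -35.8,"y": 2.4,"z": 49.3},{"x": -35.8,"y": 2.4,"z": 49.3},{"x": -35.8,"y": 2.4,"z": 49.3}], squeeze=40)

```text
schema error: expected keys x, y, z, rx, ry, rz, claw
```

```bash
python3 -c "
from h import *
go(560,-20,380,-63.6)"
```

```text
t 0.15 tcp [ 277.3 -559.9  404.1] head -63.66 shift cm [-35.83   2.45  49.29] len 61.0 rot [ 0.     -0.001  -0.0012] F [0.2 0.2 0.2] w 85.2 q [-1.13  0.42  1.63 -0.    1.09 -0.02]
```

All keys are required in each row.

Request:
carry_out(motion=[{"x": -35.8,"y": 2.4,"z": 49.3,"rx": 0,"ry": 0,"rz": 0,"claw": 1},{"x": -35.8,"y": 2.4,"z": 49.3,"rx": 0,"ry": 0,"rz": 0,"claw": 1},{"x": -35.8,"y": 2.4,"z": 49.3,"rx": 0,"ry": 0,"rz": 0,"claw": 1},{"x": -35.8,"y": 2.4,"z": 49.3,"rx": 0,"ry": 0,"rz": 0,"claw": 1},{"x": -35.8,"y": 2.4,"z": 49.3,"rx": 0,"ry": 0,"rz": 0,"claw": 1},{"x": -35.8,"y": 2.4,"z": 49.3,"rx": 0,"ry": 0,"rz": 0,"claw": 1},{"x": -35.8,"y": 2.4,"z": 49.3,"rx": 0,"ry": 0,"rz": 0,"claw": 1},{"x": -35.8,"y": 2.4,"z": 49.3,"rx": 0,"ry": 0,"rz": 0,"claw": 1},{"x": -35.8,"y": 2.4,"z": 49.3,"rx": 0,"ry": 0,"rz": 0,"claw": 1},{"x": -35.8,"y": 2.4,"z": 49.3,"rx": 0,"ry": 0,"rz": 0,"claw": 1}], squeeze=40)

```text
time: 0.98
tcp_pos: [471.0, -189.3, 388.2]
eef_rot: [-1.392, 0.865, -0.863]
contact_force: [1.0, -0.2, -1.2]
gripper_width: 85.2
```

```bash
python3 -c "
from h import *
go(560,-20,380,-63.6)"
```

```text
t 0.98 tcp [ 471.  -189.3  388.2] head -63.66 shift cm [-11.23   0.83  15.48] len 19.1 rot [-0.     -0.0011 -0.0011] F [ 1.  -0.2 -1.2] w 85.2 q [-0.41  0.27  1.9   0.    0.97  0.7 ]
```

Request:
carry_out(motion=[{"x": -11.2,"y": 0.8,"z": 15.5,"rx": 0,"ry": 0,"rz": 0,"claw": 1},{"x": -11.2,"y": 0.8,"z": 15.5,"rx": 0,"ry": 0,"rz": 0,"claw": 1},{"x": -11.2,"y": 0.8,"z": 15.5,"rx": 0,"ry": 0,"rz": 0,"claw": 1},{"x": -11.2,"y": 0.8,"z": 15.5,"rx": 0,"ry": 0,"rz": 0,"claw": 1},{"x": -11.2,"y": 0.8,"z": 15.5,"rx": 0,"ry": 0,"rz": 0,"claw": 1},{"x": -11.2,"y": 0.8,"z": 15.5,"rx": 0,"ry": 0,"rz": 0,"claw": 1},{"x": -11.2,"y": 0.8,"z": 15.5,"rx": 0,"ry": 0,"rz": 0,"claw": 1}])

```text
time: 1.57
tcp_pos: [560.5, -18.8, 379.8]
eef_rot: [-1.393, 0.863, -0.861]
contact_force: [-0.5, -0.4, 0.3]
gripper_width: 85.5
```

```bash
python3 -c "
from h import *
f=grab('wrist','w1')
go(587,0,245,-63.6)
crop('w1',200,100,200,300,'x')
print(proj(f,[586.5,-.5,104]),proj(f,[586.5,-.5,128]))"
```

```text
t 1.62 tcp [560.  -19.8 379.9] head -63.58 shift cm [-0.56 13.48  3.31] len 13.9 rot [ 0.0011  0.0003 -0.0014] F [0.4 0.3 0.2] w 85.6 q [-0.06  0.36  1.79  0.    0.99  1.05]
(np.float64(315.707741950932), np.float64(193.27141483882286)) (np.float64(314.8013556006838), np.float64(199.45494134304312))
```

View pics/w1.png

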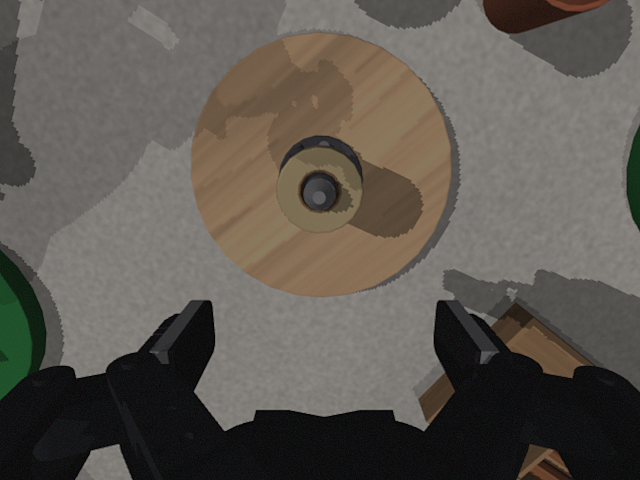

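The wrist view shows the tan board (not green) with the cream roll, roll top centre at about (319.5,190.5), spindle tip (319,198).

```bash
python3 -c "
from h import *
f=load('w1')
print(onz(f,319.5,190.5,104),onz(f,319,198,128), onz(f,322,165,22))
x,y=onz(f,319.3,190.5,104)[:2]
go((x+587)/2,(y-1)/2,247,-63.6)"
```

```text
[589.27834562  -1.93381565 104.        ] [588.42082654  -2.36892781 128.        ] [598.75103811   1.52032495  22.        ]
t 1.62 tcp [560.  -19.8 379.9] head -63.58 shift cm [-0.38 13.28  3.35] len 13.7 rot [ 0.0011  0.0003 -0.0014] F [0.4 0.3 0.2] w 85.6 q [-0.06  0.36  1.79  0.    0.99  1.05]
```

```bash
python3 -c "
from h import *
f=load('w1')
for R,z in ((36,32),(115,22),(29,104)):
  P=np.array([proj(f,[587.2+R*np.cos(a),-1.2+R*np.sin(a),z]) for a in np.linspace(0,6.28,200)]); print(P.min(0).round(1),P.max(0).round(1))
"
```

```text
[276.4 135.8] [361.1 221.1]
[187.1  31.9] [450.8 298.8]
[273.4 147.8] [360.8 235. ]
```

```bash
python3 -c "
from h import *
go(588,-2,247,-63.6)"
```

```text
t 1.62 tcp [560.  -19.8 379.9] head -63.58 shift cm [-0.33 13.28  3.31] len 13.7 rot [ 0.0011  0.0003 -0.0014] F [0.4 0.3 0.2] w 85.6 q [-0.06  0.36  1.79  0.    0.99  1.05]
```

Request:
carry_out(motion=[{"x": -0.3,"y": 2,"z": 3.3,"rx": 0,"ry": 0,"rz": 0,"claw": 1},{"x": -0.3,"y": 5.5,"z": 3.3,"rx": 0,"ry": 0,"rz": 0,"claw": 1},{"x": -0.3,"y": 8.5,"z": 3.3,"rx": 0,"ry": 0,"rz": 0,"claw": 1},{"x": -0.3,"y": 11.5,"z": 3.3,"rx": 0,"ry": 0,"rz": 0,"claw": 1},{"x": -0.3,"y": 13.3,"z": 3.3,"rx": 0,"ry": 0,"rz": 0,"claw": 1},{"x": -0.3,"y": 13.3,"z": 3.3,"rx": 0,"ry": 0,"rz": 0,"claw": 1},{"x": -0.3,"y": 13.3,"z": 3.3,"rx": 0,"ry": 0,"rz": 0,"claw": 1}])

```text
time: 2.2
tcp_pos: [587.4, -3.6, 246.2]
eef_rot: [-1.394, 0.868, -0.861]
contact_force: [0.9, 0.2, 0.7]
gripper_width: 85.4
```

```bash
python3 -c "
from h import *
go(588,-2,247,-63.6)
f=grab('wrist','w2');grab('scene','s2');crop('s2',190,100,200,200,'s2c',3)"
```

```text
t 2.2 tcp [587.4  -3.6 246.2] head -63.68 shift cm [-0.12 -0.08  0.13] len 0.2 rot [ 0.0035 -0.0013 -0.0026] F [0.9 0.2 0.7] w 85.4 q [-0.03  0.59  1.8   0.    0.76  1.08]
```

View pics/w2.png

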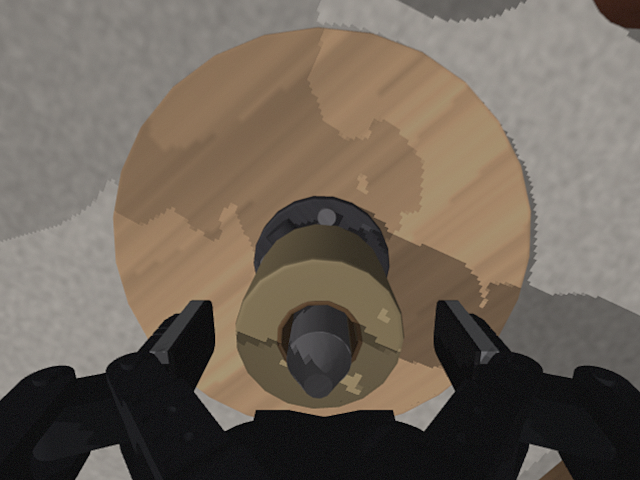

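View pics/s2c.png

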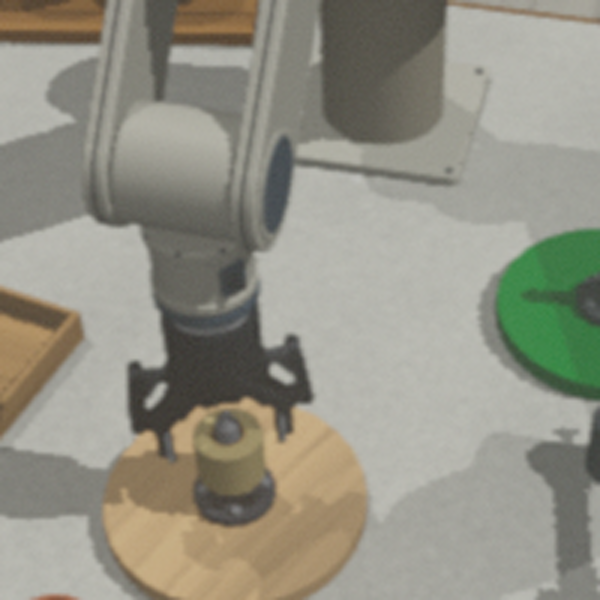

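```bash
python3 -c "
from h import *
s=r.get_state();R=Ro.from_rotvec(s['eef_rot']);p=np.array(s['tcp_pos'])
for n in('w2','s2'):
  f=load(n)
  for x in(-42,0,42):
    print(n,x,[np.round(proj(f,p+R.apply([x,d,0])),1) for d in(142,160)])
f=load('w2');print(onz(f,320,334,104),onz(f,319,384,128), proj(f,[587.7,-2,104]),proj(f,[587.7,-2,128]))
"
```

```text
w2 -42 [array([196.3, 344.9]), array([212. , 318.9])]
w2 0 [array([321.8, 345. ]), array([322.2, 319. ])]
w2 42 [array([447.6, 345.2]), array([432.5, 319.1])]
s2 -42 [array([280.6, 240.2]), array([281., 245.])]
s2 0 [array([263.8, 243.3]), array([264.5, 248. ])]
s2 42 [array([246.9, 246.3]), array([247.7, 251.1])]
[590.79214775  -1.31261511 104.        ] [589.46752333  -1.99517837 128.        ] (np.float64(317.80278410584754), np.float64(342.03613792500363)) (np.float64(316.2164636859315), np.float64(388.8512933937906))
```

Request:
carry_out(motion=[{"x": 0,"y": 0,"z": 0.2,"rx": 0,"ry": 0,"rz": 0,"claw": 0},{"x": 0,"y": 0,"z": 0.2,"rx": 0,"ry": 0,"rz": 0,"claw": 0},{"x": 0,"y": 0,"z": 0.2,"rx": 0,"ry": 0,"rz": 0,"claw": 0},{"x": 0,"y": 0,"z": 0.2,"rx": 0,"ry": 0,"rz": 0,"claw": 0},{"x": 0,"y": 0,"z": 0.2,"rx": 0,"ry": 0,"rz": 0,"claw": 0},{"x": 0,"y": 0,"z": 0.2,"rx": 0,"ry": 0,"rz": 0,"claw": 0},{"x": 0,"y": 0,"z": 0.2,"rx": 0,"ry": 0,"rz": 0,"claw": 0},{"x": 0,"y": 0,"z": 0.2,"rx": 0,"ry": 0,"rz": 0,"claw": 0}], squeeze=40)

```text
time: 2.97
tcp_pos: [591.1, -2.5, 250.4]
eef_rot: [-1.39, 0.861, -0.866]
contact_force: [-1.9, -0.3, 9.9]
gripper_width: 57.2
```

```bash
python3 -c "
from h import *
go(588,-2,247,-63.6)"
```

```text
t 2.97 tcp [591.1  -2.5 250.4] head -63.62 shift cm [-0.18  0.34 -0.26] len 0.5 rot [-0.0035 -0.0004  0.0015] F [-1.9 -0.3  9.9] w 57.2 q [-0.02  0.59  1.79  0.    0.76  1.09]
```

Request:
carry_out(motion=[{"x": 0,"y": -1.5,"z": 0,"rx": 0,"ry": 0,"rz": 0,"claw": 0},{"x": 0,"y": -3.5,"z": 0,"rx": 0,"ry": 0,"rz": 0,"claw": 0},{"x": 0,"y": -5.5,"z": 0,"rx": 0,"ry": 0,"rz": 0,"claw": 0},{"x": 0,"y": -7.5,"z": 0,"rx": 0,"ry": 0,"rz": 0,"claw": 0},{"x": 0,"y": -9.5,"z": 0,"rx": 0,"ry": 0,"rz": 0,"claw": 0},{"x": 0,"y": -11,"z": 0,"rx": 0,"ry": 0,"rz": 0,"claw": 0},{"x": 0,"y": -11,"z": 0,"rx": 0,"ry": 0,"rz": 0,"claw": 0}])

```text
time: 3.55
tcp_pos: [591.7, -2.4, 364.4]
eef_rot: [-1.387, 0.856, -0.87]
contact_force: [0.6, 0.3, -1.0]
gripper_width: 57.0
```

```bash
python3 -c "
from h import *
go(472,-286,330,-63.6)
f=grab('wrist','w3');grab('scene','s3');crop('s3',190,100,200,200,'s3c',3)"
```

```text
t 3.55 tcp [591.7  -2.4 364.4] head -63.62 shift cm [ 20.07   3.31 -23.35] len 31.0 rot [-0.0095 -0.0003  0.0046] F [ 0.6  0.3 -1. ] w 57.0 q [-0.02  0.42  1.74  0.    0.97  1.09]
```

View pics/s3c.png

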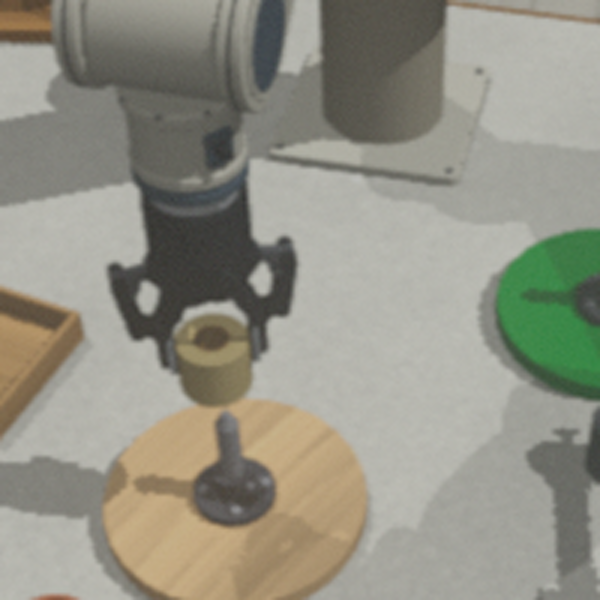

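View pics/w3.png

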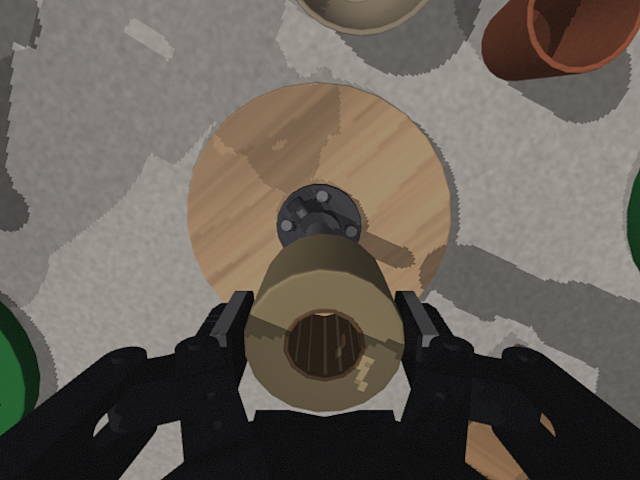

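Roll is off and held, spindle bare. Travel to the tray bay.

Request:
carry_out(motion=[{"x": 20.1,"y": 0,"z": -23.4,"rx": -0.01,"ry": 0,"rz": 0,"claw": 0},{"x": 20.1,"y": 0,"z": -23.4,"rx": -0.01,"ry": 0,"rz": 0,"claw": 0},{"x": 20.1,"y": 0,"z": -23.4,"rx": -0.01,"ry": 0,"rz": 0,"claw": 0},{"x": 20.1,"y": 0,"z": -23.4,"rx": -0.01,"ry": 0,"rz": 0,"claw": 0},{"x": 20.1,"y": 0,"z": -23.4,"rx": -0.01,"ry": 0,"rz": 0,"claw": 0},{"x": 20.1,"y": 0,"z": -23.4,"rx": -0.01,"ry": 0,"rz": 0,"claw": 0},{"x": 20.1,"y": 0,"z": -23.4,"rx": -0.01,"ry": 0,"rz": 0,"claw": 0},{"x": 20.1,"y": 0,"z": -23.4,"rx": -0.01,"ry": 0,"rz": 0,"claw": 0},{"x": 20.1,"y": 0,"z": -23.4,"rx": -0.01,"ry": 0,"rz": 0,"claw": 0},{"x": 20.1,"y": 0,"z": -23.4,"rx": -0.01,"ry": 0,"rz": 0,"claw": 0}])

```text
time: 4.48
tcp_pos: [469.5, -287.0, 359.0]
eef_rot: [-1.397, 0.869, -0.864]
contact_force: [0.1, 0.5, -0.7]
gripper_width: 56.9
```

```bash
python3 -c "
from h import *
go(472,-286,202,-63.6)
f=grab('wrist','w4');grab('scene','s4');crop('s4',80,100,200,180,'s4c',3)
for z in(6,34): print(proj(f,[471.7,-286.6,z]))"
```

```text
t 4.48 tcp [ 469.5 -287.   359. ] head -63.76 shift cm [ 0.02 15.7   0.36] len 15.7 rot [ 0.0059 -0.0028  0.0001] F [ 0.1  0.5 -0.7] w 56.9 q [-0.57  0.37  1.83 -0.01  0.94  0.55]
(np.float64(323.33147820989115), np.float64(210.66383027878882))
(np.float64(323.2826217289819), np.float64(217.74216052077873))
```

View pics/w4.png

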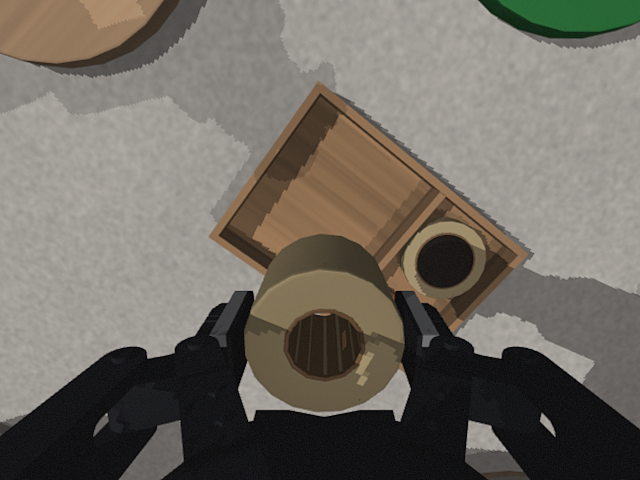

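View pics/s4c.png

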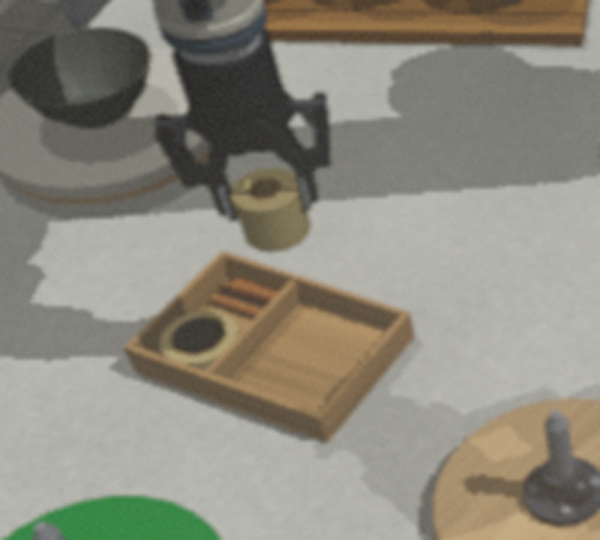

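Request:
carry_out(motion=[{"x": 0,"y": 3,"z": 0.3,"rx": 0,"ry": 0,"rz": 0,"claw": 0},{"x": 0,"y": 6,"z": 0.3,"rx": 0,"ry": 0,"rz": 0,"claw": 0},{"x": 0,"y": 9,"z": 0.3,"rx": 0,"ry": 0,"rz": 0,"claw": 0},{"x": 0,"y": 12,"z": 0.3,"rx": 0,"ry": 0,"rz": 0,"claw": 0},{"x": 0,"y": 14,"z": 0.3,"rx": 0,"ry": 0,"rz": 0,"claw": 0},{"x": 0,"y": 15.2,"z": 0.3,"rx": 0,"ry": 0,"rz": 0,"claw": 0},{"x": 0,"y": 15.5,"z": 0.3,"rx": 0,"ry": 0,"rz": 0,"claw": 0},{"x": 0,"y": 15.5,"z": 0.3,"rx": 0,"ry": 0,"rz": 0,"claw": 0}])

```text
time: 5.25
tcp_pos: [472.7, -283.9, 203.8]
eef_rot: [-1.398, 0.866, -0.86]
contact_force: [-0.0, -0.6, -1.4]
gripper_width: 56.9
```

```bash
python3 -c "
from h import *
go(472,-286,200,-63.6)
grab('scene','s5');crop('s5',100,120,160,150,'s5c',4);grab('wrist','w5')"
```

```text
t 5.25 tcp [ 472.7 -283.9  203.8] head -63.52 shift cm [ 0.16  0.38 -0.15] len 0.4 rot [ 0.0063  0.0014 -0.0006] F [-0.  -0.6 -1.4] w 56.9 q [-0.56  0.62  1.89 -0.01  0.63  0.55]
```

View pics/s5c.png

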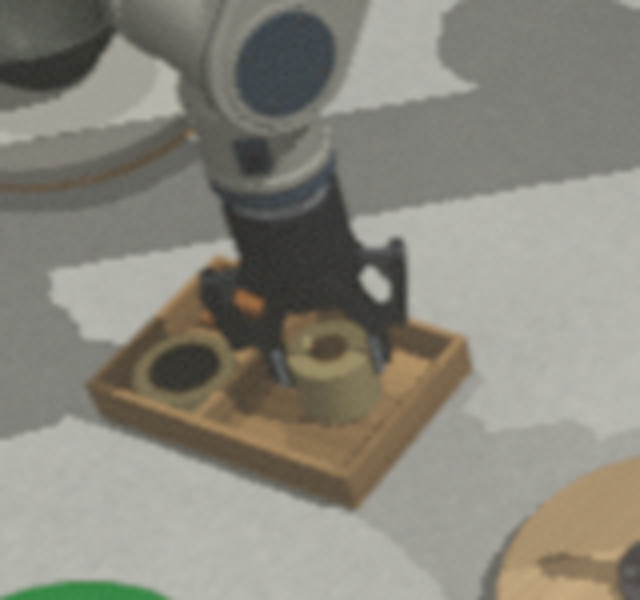

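View pics/w5.png

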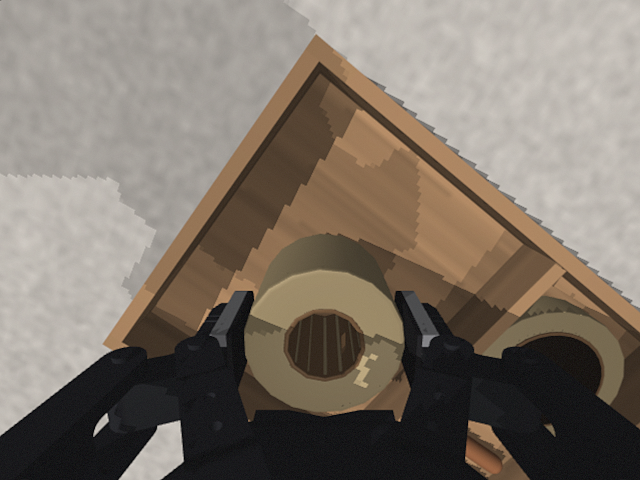

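Roll is inside the bay, just above the floor. Lower until it touches.

Request:
carry_out(motion=[{"x": 0,"y": 0.2,"z": 0,"rx": 0,"ry": 0,"rz": 0,"claw": 0},{"x": 0,"y": 0.4,"z": 0,"rx": 0,"ry": 0,"rz": 0,"claw": 0},{"x": 0,"y": 0.4,"z": 0,"rx": 0,"ry": 0,"rz": 0,"claw": 0}])

```text
time: 5.6
tcp_pos: [473.3, -284.8, 202.1]
eef_rot: [-1.398, 0.863, -0.864]
contact_force: [-0.1, -0.1, -0.3]
gripper_width: 57.1
```

Request:
carry_out(motion=[{"x": 0,"y": 0.3,"z": 0,"rx": 0,"ry": 0,"rz": 0,"claw": 0},{"x": 0,"y": 0.5,"z": 0,"rx": 0,"ry": 0,"rz": 0,"claw": 0},{"x": 0,"y": 0.5,"z": 0,"rx": 0,"ry": 0,"rz": 0,"claw": 0}])

```text
time: 5.85
tcp_pos: [473.4, -285.1, 200.3]
eef_rot: [-1.398, 0.863, -0.865]
contact_force: [-8.8, 4.6, 35.0]
gripper_width: 56.6
```

Request:
carry_out(motion=[{"x": 0,"y": -0.1,"z": 0,"rx": 0,"ry": 0,"rz": 0,"claw": 0.0},{"x": 0,"y": -0.1,"z": 0,"rx": 0,"ry": 0,"rz": 0,"claw": 0.82},{"x": 0,"y": -0.1,"z": 0,"rx": 0,"ry": 0,"rz": 0,"claw": 0.82},{"x": 0,"y": -0.1,"z": 0,"rx": 0,"ry": 0,"rz": 0,"claw": 0.82},{"x": 0,"y": -0.1,"z": 0,"rx": 0,"ry": 0,"rz": 0,"claw": 0.82}])

```text
time: 6.27
tcp_pos: [473.3, -285.1, 200.9]
eef_rot: [-1.398, 0.863, -0.865]
contact_force: [1.1, -0.2, 1.0]
gripper_width: 70.3
```

```bash
python3 -c "
from h import *
go(472,-286,360,-63.6)
grab('wrist','w6')"
```

```text
t 6.27 tcp [ 473.3 -285.1  200.9] head -63.58 shift cm [  0.08 -15.91  -0.22] len 15.9 rot [0.0039 0.0003 0.0034] F [ 1.1 -0.2  1. ] w 70.3 q [-0.56  0.63  1.89 -0.01  0.62  0.55]
```

View pics/w6.png

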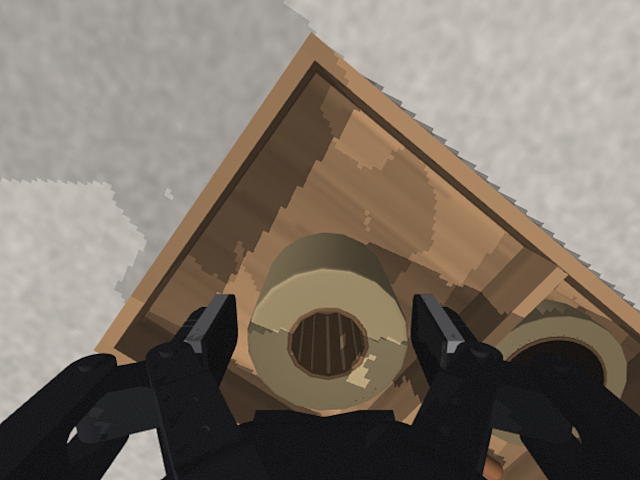

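Released, pads are clear on both sides. Lift away.

Request:
carry_out(motion=[{"x": 0,"y": -2,"z": 0,"rx": 0,"ry": 0,"rz": 0,"claw": 0.82},{"x": 0,"y": -5,"z": 0,"rx": 0,"ry": 0,"rz": 0,"claw": 0.82},{"x": 0,"y": -9,"z": 0,"rx": 0,"ry": 0,"rz": 0,"claw": 0.82},{"x": 0,"y": -13,"z": 0,"rx": 0,"ry": 0,"rz": 0,"claw": 1},{"x": 0,"y": -17,"z": 0,"rx": 0,"ry": 0,"rz": 0,"claw": 1},{"x": 0,"y": -19,"z": 0,"rx": 0,"ry": 0,"rz": 0,"claw": 1}])

```text
time: 6.82
tcp_pos: [474.4, -284.6, 395.3]
eef_rot: [-1.398, 0.859, -0.869]
contact_force: [1.2, -0.1, 0.5]
gripper_width: 85.0
```

```bash
python3 -c "
from h import *
grab('wrist','w7')
# grasp pt on bar at 73mm
hx,hy=468,313.5
a=0.187
go(hx+73*np.cos(a),hy+73*np.sin(a),390,np.degrees(a)-90)"
```

```text
t 6.87 tcp [ 475.1 -285.   397.7] head -63.57 shift cm [-51.94   0.2   33.02] len 61.6 rot [-0.0027  0.2742  0.0115] F [ 0.9 -0.5  2.9] w 85.8 q [-0.56  0.33  1.8  -0.01  1.01  0.55]
```

View pics/w7.png

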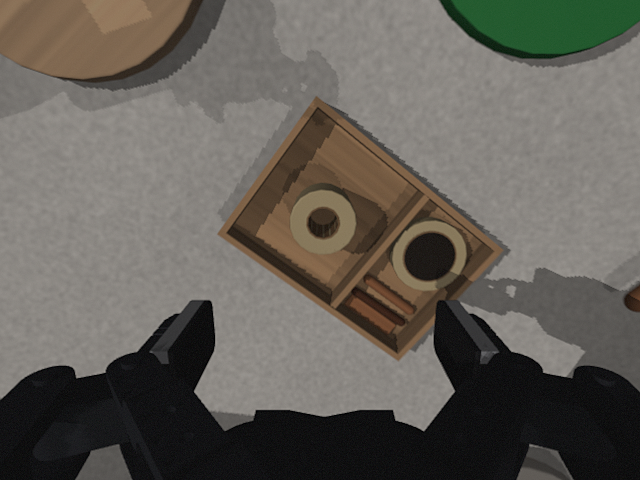

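Roll stands upright in the empty bay at about (323,219). Now toward the sweep arm.

Request:
carry_out(motion=[{"x": -52,"y": 0,"z": 33,"rx": 0,"ry": 0.274,"rz": 0.01,"claw": 1},{"x": -52,"y": 0,"z": 33,"rx": 0,"ry": 0.274,"rz": 0.01,"claw": 1},{"x": -52,"y": 0,"z": 33,"rx": 0,"ry": 0.274,"rz": 0.01,"claw": 1},{"x": -52,"y": 0,"z": 33,"rx": 0,"ry": 0.274,"rz": 0.01,"claw": 1},{"x": -52,"y": 0,"z": 33,"rx": 0,"ry": 0.274,"rz": 0.01,"claw": 1},{"x": -52,"y": 0,"z": 33,"rx": 0,"ry": 0.274,"rz": 0.01,"claw": 1},{"x": -52,"y": 0,"z": 33,"rx": 0,"ry": 0.274,"rz": 0.01,"claw": 1},{"x": -52,"y": 0,"z": 33,"rx": 0,"ry": 0.274,"rz": 0.01,"claw": 1},{"x": -52,"y": 0,"z": 33,"rx": 0,"ry": 0.274,"rz": 0.01,"claw": 1},{"x": -52,"y": 0,"z": 33,"rx": 0,"ry": 0.274,"rz": 0.01,"claw": 1}])

```text
time: 7.7
tcp_pos: [517.3, 127.5, 391.0]
eef_rot: [-1.291, 1.068, -1.072]
contact_force: [0.6, -0.0, 1.2]
gripper_width: 85.4
```

```bash
python3 -c "
from h import *
hx,hy=468,313.5
a=0.187
go(hx+73*np.cos(a),hy+73*np.sin(a),390,np.degrees(a)-90)"
```

```text
t 7.7 tcp [517.3 127.5 391. ] head -79.27 shift cm [-19.19   0.09   5.92] len 20.1 rot [-0.0019  0.0003  0.0011] F [ 0.6 -0.   1.2] w 85.4 q [ 0.22  0.31  1.85 -0.    0.99  1.6 ]
```

Request:
carry_out(motion=[{"x": -19.2,"y": 0,"z": 5.9,"rx": 0,"ry": 0,"rz": 0,"claw": 1},{"x": -19.2,"y": 0,"z": 5.9,"rx": 0,"ry": 0,"rz": 0,"claw": 1},{"x": -19.2,"y": 0,"z": 5.9,"rx": 0,"ry": 0,"rz": 0,"claw": 1},{"x": -19.2,"y": 0,"z": 5.9,"rx": 0,"ry": 0,"rz": 0,"claw": 1},{"x": -19.2,"y": 0,"z": 5.9,"rx": 0,"ry": 0,"rz": 0,"claw": 1},{"x": -19.2,"y": 0,"z": 5.9,"rx": 0,"ry": 0,"rz": 0,"claw": 1},{"x": -19.2,"y": 0,"z": 5.9,"rx": 0,"ry": 0,"rz": 0,"claw": 1}])

```text
time: 8.28
tcp_pos: [539.1, 329.0, 389.6]
eef_rot: [-1.294, 1.066, -1.069]
contact_force: [-0.7, -0.8, -0.8]
gripper_width: 85.6
```

```bash
python3 -c "
from h import *
f=grab('wrist','w8')
hx,hy=468,313.5
a=0.187
go(hx+73*np.cos(a),hy+73*np.sin(a),200,np.degrees(a)-90)"
```

```text
t 8.33 tcp [539.  327.6 389.7] head -79.17 shift cm [ 0.03 18.97  0.05] len 19.0 rot [-0.0002  0.002   0.0021] F [ 0.3 -0.2  0.1] w 85.2 q [ 0.53  0.45  1.63 -0.    1.07  1.91]
```

View pics/w8.png

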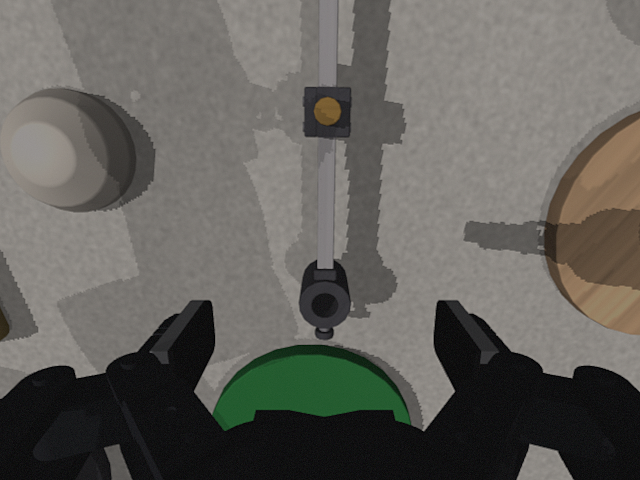

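```bash
python3 -c "
from h import *
f=load('w8')
crop('w8',270,60,110,290,'w8c',2.06)
h=onz(f,325,303,64)[:2]; s=onz(f,327.3,111,78)[:2]; b1=onz(f,326,258,56)[:2]; b2=onz(f,328.5,30,56)[:2]
blk=[onz(f,327.5,v,67)[:2] for v in (88,136)]
print(h,s,np.linalg.norm(s-h),np.arctan2(*(s-h)[::-1]),np.arctan2(*(b2-b1)[::-1]),[np.linalg.norm(q-h) for q in blk])
print(b1,b2)
"
```

```text
[469.51152172 312.89940983] [624.14161962 341.33870232] 157.2236004268854 0.18188558363271645 0.18231107657890971 [np.float64(173.8015162723055), np.float64(139.91180544180432)]
[507.55186125 319.37704177] [680.58585803 351.27726773]
```

View pics/w8c.png

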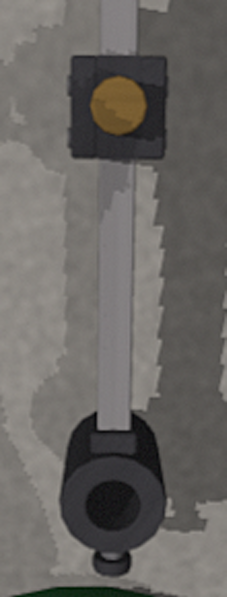

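Hub at about (325,303), brass screw (327,111): 157 mm apart → template ≈ 0.032, balance point ≈ 73 mm out. It is the only sweep arm present.

```bash
python3 -c "
from h import *
go(540.8,326.5,201,np.degrees(.183)-90)"
```

```text
t 8.33 tcp [539.  327.6 389.7] head -79.17 shift cm [ 0.1  18.87  0.15] len 18.9 rot [-0.0002  0.006   0.0021] F [ 0.3 -0.2  0.1] w 85.2 q [ 0.53  0.45  1.63 -0.    1.07  1.91]
```

Request:
carry_out(motion=[{"x": 0.1,"y": 4,"z": 0.15,"rx": 0,"ry": 0.006,"rz": 0.002,"claw": 1},{"x": 0.1,"y": 8,"z": 0.15,"rx": 0,"ry": 0.006,"rz": 0.002,"claw": 1},{"x": 0.1,"y": 12,"z": 0.15,"rx": 0,"ry": 0.006,"rz": 0.002,"claw": 1},{"x": 0.1,"y": 15,"z": 0.15,"rx": 0,"ry": 0.006,"rz": 0.002,"claw": 1},{"x": 0.1,"y": 17.5,"z": 0.15,"rx": 0,"ry": 0.006,"rz": 0.002,"claw": 1},{"x": 0.1,"y": 18.8,"z": 0.15,"rx": 0,"ry": 0.006,"rz": 0.002,"claw": 1},{"x": 0.1,"y": 18.8,"z": 0.15,"rx": 0,"ry": 0.006,"rz": 0.002,"claw": 1},{"x": 0.1,"y": 18.8,"z": 0.15,"rx": 0,"ry": 0.006,"rz": 0.002,"claw": 1}])

```text
time: 9.0
tcp_pos: [541.1, 325.7, 201.7]
eef_rot: [-1.291, 1.074, -1.074]
contact_force: [-1.0, 0.2, -0.1]
gripper_width: 85.1
```

```bash
python3 -c "
from h import *
go(540.8,326.5,201,np.degrees(.183)-90)
f=grab('wrist','w9');s=r.get_state();R=Ro.from_rotvec(s['eef_rot']);print(proj(f,np.array(s['tcp_pos'])+R.apply([0,145,0])))"
```

```text
t 9.0 tcp [541.1 325.7 201.7] head -79.58 shift cm [-0.08  0.07 -0.01] len 0.1 rot [ 0.0007 -0.0011  0.0004] F [-1.   0.2 -0.1] w 85.1 q [ 0.52  0.7   1.7  -0.    0.73  1.91]
(np.float64(319.1887476251145), np.float64(341.89992955329745))
```

View pics/w9.png

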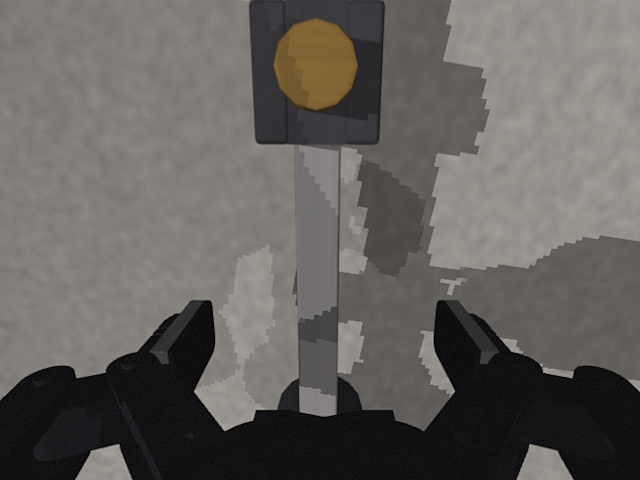

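```bash
python3 -c "
from h import *
f=load('w9');s=r.get_state();p=np.array(s['tcp_pos'])[:2]
for u,v,z in((316,64,78),(317,143,67),(317,388,56)):
  q=onz(f,u,v,z)[:2];print(q,np.linalg.norm(q-p))"
```

```text
[624.8245222  341.84565258] 84.75606648092274
[607.2514498 338.6545263] 66.896005435212
[521.73352694 323.51478882] 19.972571562930266
```

Request:
carry_out(motion=[{"x": 0,"y": 0,"z": 0,"rx": 0,"ry": 0,"rz": 0,"claw": 0},{"x": 0,"y": 0,"z": 0,"rx": 0,"ry": 0,"rz": 0,"claw": 0},{"x": 0,"y": 0,"z": 0,"rx": 0,"ry": 0,"rz": 0,"claw": 0},{"x": 0,"y": 0,"z": 0,"rx": 0,"ry": 0,"rz": 0,"claw": 0},{"x": 0,"y": 0,"z": 0,"rx": 0,"ry": 0,"rz": 0,"claw": 0},{"x": 0,"y": 0,"z": 0,"rx": 0,"ry": 0,"rz": 0,"claw": 0},{"x": 0,"y": 0,"z": 0,"rx": 0,"ry": 0,"rz": 0,"claw": 0},{"x": 0,"y": 0,"z": 0,"rx": 0,"ry": 0,"rz": 0,"claw": 0},{"x": 0,"y": 0,"z": 0,"rx": 0,"ry": 0,"rz": 0,"claw": 0}], squeeze=110)

```text
time: 9.8
tcp_pos: [541.7, 326.6, 203.5]
eef_rot: [-1.287, 1.073, -1.074]
contact_force: [-2.0, 1.1, 5.1]
gripper_width: 12.2
```

```bash
python3 -c "
from h import *
go(540.8,326.5,201,np.degrees(.183)-90)
print(r.get_state()['ft_torque'])"
```

```text
t 9.8 tcp [541.7 326.6 203.5] head -79.57 shift cm [-0.01  0.25 -0.09] len 0.3 rot [-0.0024 -0.0009 -0.001 ] F [-2.   1.1  5.1] w 12.2 q [0.52 0.7  1.7  0.   0.73 1.91]
[ 0.20666151  0.1614836  -0.09651308]
```

Request:
carry_out(motion=[{"x": 0,"y": -0.5,"z": 0,"rx": 0,"ry": 0,"rz": 0,"claw": 0},{"x": 0,"y": -1.5,"z": 0,"rx": 0,"ry": 0,"rz": 0,"claw": 0},{"x": 0,"y": -2.5,"z": 0,"rx": 0,"ry": 0,"rz": 0,"claw": 0},{"x": 0,"y": -4,"z": 0,"rx": 0,"ry": 0,"rz": 0,"claw": 0},{"x": 0,"y": -5.5,"z": 0,"rx": 0,"ry": 0,"rz": 0,"claw": 0},{"x": 0,"y": -6,"z": 0,"rx": 0,"ry": 0,"rz": 0,"claw": 0},{"x": 0,"y": -6,"z": 0,"rx": 0,"ry": 0,"rz": 0,"claw": 0},{"x": 0,"y": -6,"z": 0,"rx": 0,"ry": 0,"rz": 0,"claw": 0}])

```text
time: 10.47
tcp_pos: [541.4, 326.3, 263.5]
eef_rot: [-1.287, 1.073, -1.074]
contact_force: [-0.2, 0.1, -8.8]
gripper_width: 12.1
```

```bash
python3 -c "
from h import *
go(540.8,326.5,395,np.degrees(.183)-90)
print(r.get_state()['ft_torque'])
grab('wrist','w10');grab('scene','s10');crop('s10',320,150,140,200,'s10c',3)"
```

```text
t 10.47 tcp [541.4 326.3 263.5] head -79.57 shift cm [ -0.04 -13.15  -0.02] len 13.1 rot [-0.0024 -0.0009 -0.0009] F [-0.2  0.1 -8.8] w 12.1 q [0.52 0.61 1.69 0.   0.83 1.91]
[-0.00470978 -0.07216972  0.00485735]
```

View pics/s10c.png

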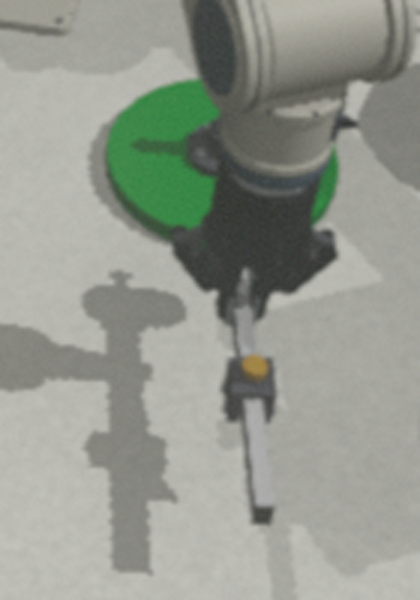

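View pics/w10.png

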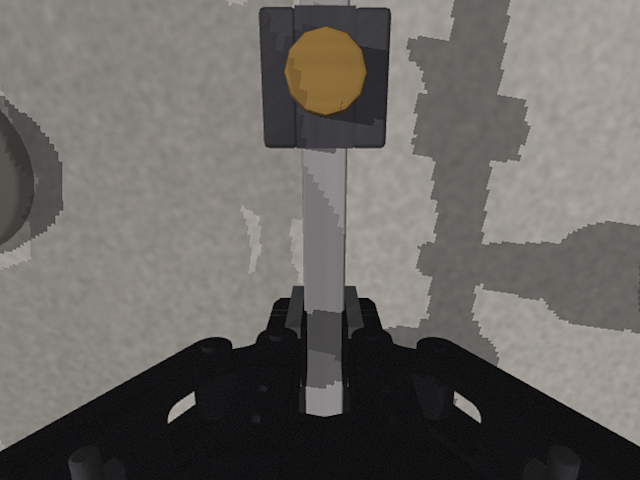

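Lifted, 8.8 N on the wrist (≈0.85 kg), near-zero moment. Raise further, then carry to the spindle.

```bash
python3 -c "
from h import *
go(659.3,11.7,400,-79.57)"
```

```text
t 10.57 tcp [541.  326.2 262.5] head -79.57 shift cm [ 33.07 -13.75   5.94] len 36.3 rot [-0.0006  0.     -0.0003] F [-0.1  0.  -7.7] w 12.0 q [0.52 0.61 1.69 0.   0.83 1.91]
```

Request:
carry_out(motion=[{"x": 0,"y": -2,"z": 0,"rx": 0,"ry": 0,"rz": 0,"claw": 0},{"x": 0,"y": -5,"z": 0,"rx": 0,"ry": 0,"rz": 0,"claw": 0},{"x": 0,"y": -8,"z": 0,"rx": 0,"ry": 0,"rz": 0,"claw": 0},{"x": 0,"y": -11,"z": 0,"rx": 0,"ry": 0,"rz": 0,"claw": 0},{"x": 2,"y": -13.2,"z": 0.3,"rx": 0,"ry": 0,"rz": 0,"claw": 0},{"x": 5,"y": -13.8,"z": 0.9,"rx": 0,"ry": 0,"rz": 0,"claw": 0},{"x": 8,"y": -13.8,"z": 1.4,"rx": 0,"ry": 0,"rz": 0,"claw": 0},{"x": 11,"y": -13.8,"z": 2,"rx": 0,"ry": 0,"rz": 0,"claw": 0},{"x": 14,"y": -13.8,"z": 2.5,"rx": 0,"ry": 0,"rz": 0,"claw": 0},{"x": 16,"y": -13.8,"z": 2.9,"rx": 0,"ry": 0,"rz": 0,"claw": 0}])

```text
time: 11.4
tcp_pos: [598.6, 171.5, 399.2]
eef_rot: [-1.291, 1.075, -1.075]
contact_force: [0.4, -0.2, -8.2]
gripper_width: 11.9
```

```bash
python3 -c "
from h import *
go(659.3,11.7,400,-79.57)"
```

```text
t 11.4 tcp [598.6 171.5 399.2] head -79.61 shift cm [16.81 -0.07  3.09] len 17.1 rot [ 0.0016 -0.0008  0.0008] F [ 0.4 -0.2 -8.2] w 11.9 q [ 0.26  0.43  1.64 -0.    1.08  1.65]
```

Request:
carry_out(motion=[{"x": 3,"y": 0,"z": 0.6,"rx": 0,"ry": 0,"rz": 0,"claw": 0},{"x": 6,"y": 0,"z": 1.1,"rx": 0,"ry": 0,"rz": 0,"claw": 0},{"x": 9,"y": 0,"z": 1.7,"rx": 0,"ry": 0,"rz": 0,"claw": 0},{"x": 12,"y": 0,"z": 2.2,"rx": 0,"ry": 0,"rz": 0,"claw": 0},{"x": 14.5,"y": 0,"z": 2.7,"rx": 0,"ry": 0,"rz": 0,"claw": 0},{"x": 16.3,"y": 0,"z": 3,"rx": 0,"ry": 0,"rz": 0,"claw": 0},{"x": 16.8,"y": 0,"z": 3.1,"rx": 0,"ry": 0,"rz": 0,"claw": 0},{"x": 16.8,"y": 0,"z": 3.1,"rx": 0,"ry": 0,"rz": 0,"claw": 0}])

```text
time: 12.07
tcp_pos: [659.4, 10.3, 397.9]
eef_rot: [-1.292, 1.079, -1.075]
contact_force: [0.3, -0.9, -8.4]
gripper_width: 12.2
```

```bash
python3 -c "
from h import *
go(659.3,11.7,361.5,-79.57)
grab('wrist','w11');grab('scene','s11');grab('top','t11');crop('s11',200,130,160,150,'s11c',4);crop('t11',290,130,150,140,'t11c',4)"
```

```text
t 12.07 tcp [659.4  10.3 397.9] head -79.74 shift cm [-0.14  3.64  0.03] len 3.6 rot [ 0.0038 -0.003   0.0005] F [ 0.3 -0.9 -8.4] w 12.2 q [-0.    0.48  1.55 -0.    1.11  1.39]
```

View pics/s11c.png

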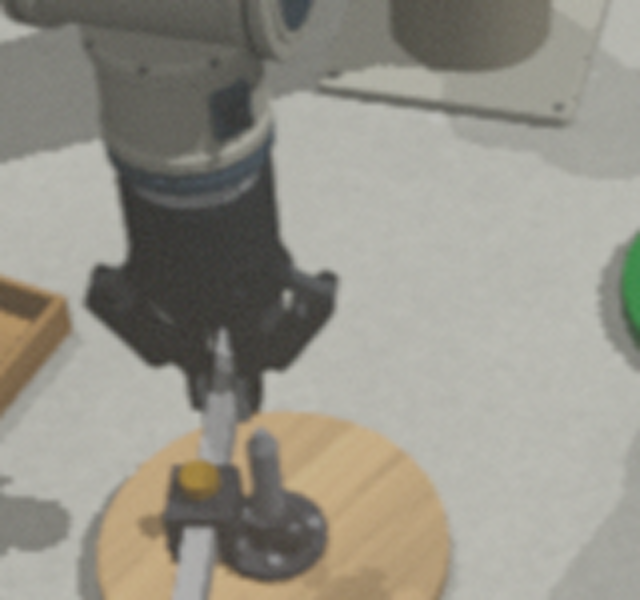

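View pics/t11c.png

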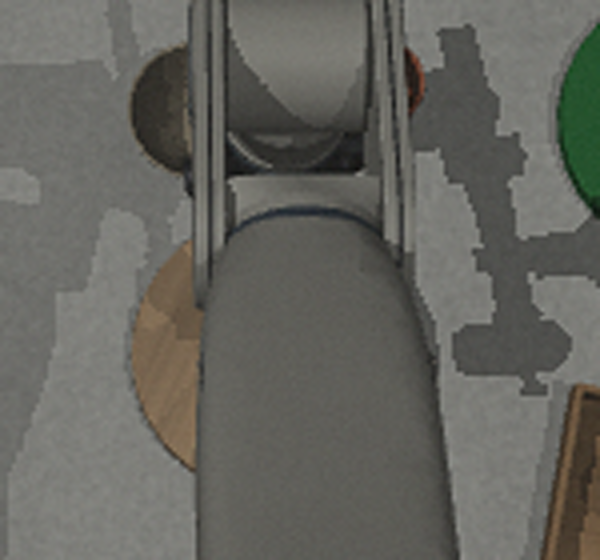

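View pics/w11.png

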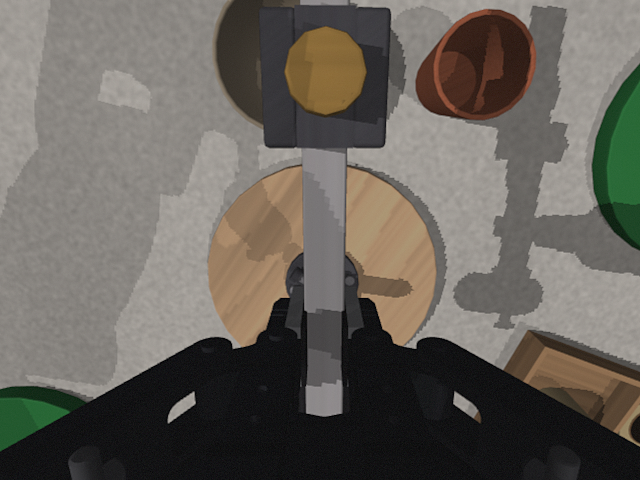

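```bash
python3 -c "
from h import *
s=r.get_state();R=Ro.from_rotvec(s['eef_rot']);p=np.array(s['tcp_pos']);f=load('w11')
# expected tool-frame points if sweep is level & undisturbed (bar along tool z)
for d,h in((84.8,78),(66.9,67),(102.5,67)): print(d,h,np.round(proj(f,p+R.apply([0,203.5-h,d])),1))
for pit in(-.03,.03):
  print(pit,np.round(proj(f,p+R.apply([0,203.5-78-84.8*pit,84.8])),1))
zt=p[2]-203.5+78
q=onz(f,326,70,zt);print(R.inv().apply(q-p))
q=onz(f,326,147,zt-11);print(R.inv().apply(q-p))
g=load('s11')
zt=p[2]-203.5
c=lambda u,v,z:onz(g,200+(u+.5)/4-.5,130+(v+.5)/4-.5,z)
q=c(198,475,zt+78);print(q,R.inv().apply(q-p)); t=c(263,440,128);print('tip',t)
f0=load('w8');
"
```

```text
84.8 78 [307.6  67.7]
66.9 67 [310.2 145.3]
102.5 67 [308.4  -2.2]
-0.03 [308.   69.5]
0.03 [307.1  65.8]
[  4.30419645 125.22558493  84.25727667]
[  4.36318378 136.28372044  66.45246155]
[743.15653831  28.30162819 273.03133386] [ -0.12937278 125.21989892  86.07353538]
tip [594.21051595   4.34216645 128.        ]
```

The hub is hidden behind the gripper in this pose, so I'll turn the arm about the hub axis (yaw is free) so the scene camera sees hub and spindle together.

```bash
python3 -c "
from h import *
s=r.get_state();R=Ro.from_rotvec(s['eef_rot']);p=np.array(s['tcp_pos'])
for b in np.linspace(14,90,20):
  a=np.radians(b);t=np.array([588.8+72.5*np.cos(a),0.5+72.5*np.sin(a),398]);print(b,(R.inv().apply(t-p)/10).round(2), np.radians(10.3-b).round(3))
"
```

```text
14.0 [-0.52  0.05  0.12] -0.065
18.0 [-1.03  0.05  0.07] -0.134
22.0 [-1.52  0.05 -0.02] -0.204
26.0 [-2.02  0.05 -0.13] -0.274
30.0 [-2.5   0.05 -0.29] -0.344
34.0 [-2.97  0.05 -0.47] -0.414
38.0 [-3.43  0.06 -0.69] -0.483
42.0 [-3.87  0.06 -0.94] -0.553
46.0 [-4.29  0.06 -1.22] -0.623
50.0 [-4.69  0.06 -1.53] -0.693
54.0 [-5.07  0.06 -1.87] -0.763
58.0 [-5.42  0.06 -2.23] -0.833
62.0 [-5.75  0.06 -2.61] -0.902
66.0 [-6.05  0.06 -3.02] -0.972
70.0 [-6.32  0.06 -3.45] -1.042
74.0 [-6.56  0.07 -3.89] -1.112
78.0 [-6.77  0.07 -4.35] -1.182
82.0 [-6.95  0.07 -4.83] -1.251
86.0 [-7.09  0.07 -5.31] -1.321
90.0 [-7.2   0.07 -5.81] -1.391
```

Request:
carry_out(motion=[{"x": -0.5,"y": 0,"z": 0.1,"rx": 0,"ry": -0.065,"rz": 0,"claw": 0},{"x": -1.0,"y": 0,"z": 0.1,"rx": 0,"ry": -0.134,"rz": 0,"claw": 0},{"x": -1.5,"y": 0,"z": 0,"rx": 0,"ry": -0.204,"rz": 0,"claw": 0},{"x": -2.0,"y": 0,"z": -0.1,"rx": 0,"ry": -0.274,"rz": 0,"claw": 0},{"x": -2.5,"y": 0,"z": -0.3,"rx": 0,"ry": -0.344,"rz": 0,"claw": 0},{"x": -3.0,"y": 0,"z": -0.5,"rx": 0,"ry": -0.414,"rz": 0,"claw": 0},{"x": -3.4,"y": 0,"z": -0.7,"rx": 0,"ry": -0.483,"rz": 0,"claw": 0},{"x": -3.9,"y": 0,"z": -0.9,"rx": 0,"ry": -0.553,"rz": 0,"claw": 0},{"x": -4.3,"y": 0,"z": -1.2,"rx": 0,"ry": -0.623,"rz": 0,"claw": 0},{"x": -4.7,"y": 0,"z": -1.5,"rx": 0,"ry": -0.693,"rz": 0,"claw": 0}])

```text
time: 13.05
tcp_pos: [635.0, 57.9, 398.5]
eef_rot: [-1.504, 0.543, -0.538]
contact_force: [0.2, -0.2, -8.8]
gripper_width: 12.0
```

```bash
python3 -c "
from h import *
go(588.8,73,398,0)
s=r.get_state();R=Ro.from_rotvec(s['eef_rot']);p=np.array(s['tcp_pos'])
X=R.as_matrix()[:,0];h0=np.degrees(np.arctan2(X[1],X[0]))+90
for b in np.linspace(54,90,10):
  a=np.radians(b);t=np.array([588.8+72.5*np.cos(a),0.5+72.5*np.sin(a),398]);print(b,(R.inv().apply(t-p)/10).round(2), np.radians(h0-b).round(3))
"
```

```text
t 13.05 tcp [635.   57.9 398.5] head -39.58 shift cm [-4.52  0.06 -1.78] len 4.9 rot [ 0.0016 -0.6907 -0.0035] F [ 0.2 -0.2 -8.8] w 12.0 q [ 0.07  0.45  1.6  -0.    1.09  0.76]
54.0 [-0.35  0.05 -0.13] -0.062
58.0 [-0.86  0.05 -0.18] -0.132
62.0 [-1.36  0.05 -0.27] -0.202
66.0 [-1.85  0.05 -0.38] -0.272
70.0 [-2.33  0.05 -0.54] -0.342
74.0 [-2.8   0.06 -0.72] -0.411
78.0 [-3.26  0.06 -0.94] -0.481
82.0 [-3.7   0.06 -1.19] -0.551
86.0 [-4.12  0.06 -1.47] -0.621
90.0 [-4.52  0.06 -1.78] -0.691
```

Request:
carry_out(motion=[{"x": -0.4,"y": 0,"z": -0.1,"rx": 0,"ry": -0.062,"rz": 0,"claw": 0},{"x": -0.9,"y": 0,"z": -0.2,"rx": 0,"ry": -0.132,"rz": 0,"claw": 0},{"x": -1.4,"y": 0,"z": -0.3,"rx": 0,"ry": -0.202,"rz": 0,"claw": 0},{"x": -1.9,"y": 0,"z": -0.4,"rx": 0,"ry": -0.272,"rz": 0,"claw": 0},{"x": -2.3,"y": 0,"z": -0.5,"rx": 0,"ry": -0.342,"rz": 0,"claw": 0},{"x": -2.8,"y": 0,"z": -0.7,"rx": 0,"ry": -0.411,"rz": 0,"claw": 0},{"x": -3.3,"y": 0,"z": -0.9,"rx": 0,"ry": -0.481,"rz": 0,"claw": 0},{"x": -3.7,"y": 0,"z": -1.2,"rx": 0,"ry": -0.551,"rz": 0,"claw": 0},{"x": -4.1,"y": 0,"z": -1.5,"rx": 0,"ry": -0.621,"rz": 0,"claw": 0},{"x": -4.5,"y": 0,"z": -1.8,"rx": 0,"ry": -0.691,"rz": 0,"claw": 0}])

```text
time: 13.88
tcp_pos: [588.0, 74.1, 398.7]
eef_rot: [-1.571, -0.001, 0.008]
contact_force: [-0.0, 1.2, -8.7]
gripper_width: 11.8
```

```bash
python3 -c "
from h import *
go(588.8,73,361.5,0)
f=grab('scene','s12');grab('top','t12');crop('s12',200,110,180,160,'s12c',4);crop('t12',220,130,200,150,'t12c',4)
"
```

```text
t 13.88 tcp [588.   74.1 398.7] head 0.32 shift cm [ 0.1   3.72 -0.11] len 3.7 rot [ 0.0001  0.0056 -0.004 ] F [-0.   1.2 -8.7] w 11.8 q [0.11 0.38 1.71 0.   1.05 0.1 ]
```

View pics/s12c.png

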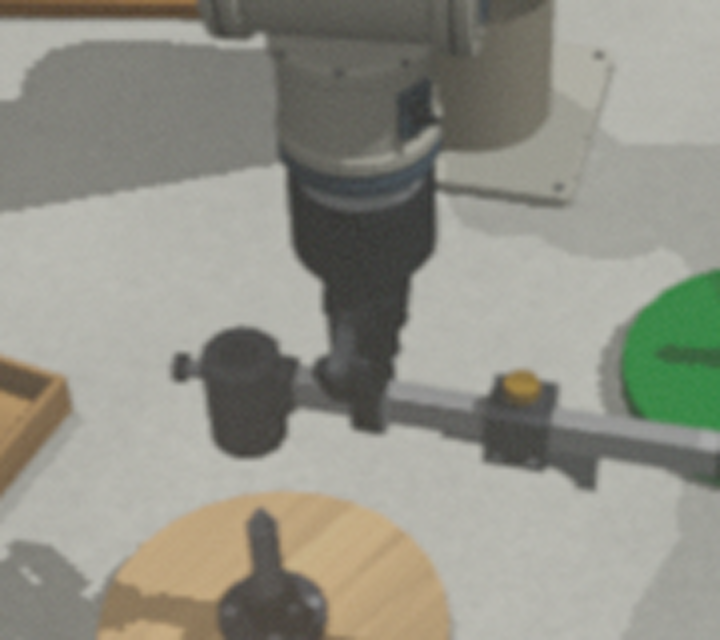

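View pics/t12c.png

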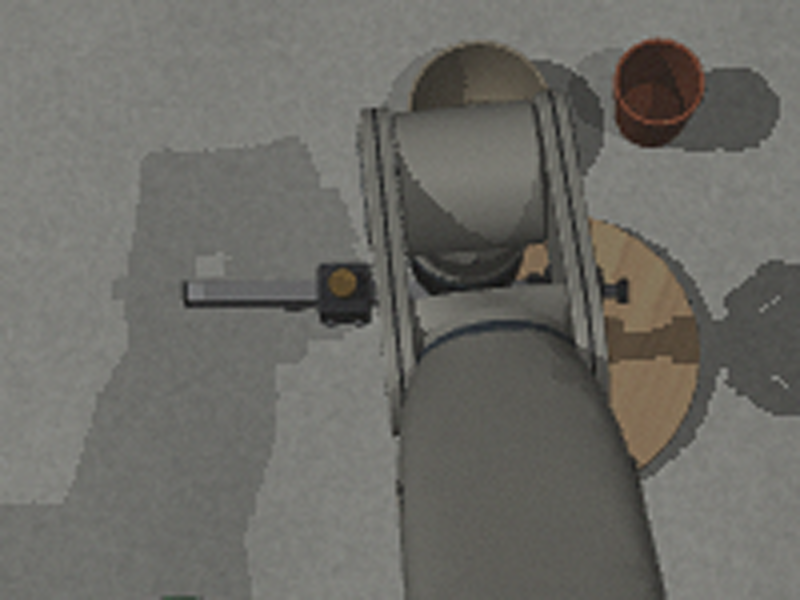

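```bash
cat > ov.py <<'E'
from h import *
import sys
def ov(name,out,hub,zs,sp,x0,y0,w,h,sc=4,yaw=None):
    f=load(name); im=cv2.imread('pics/'+name+'.png')[y0:y0+h,x0:x0+w]; im=cv2.resize(im,None,fx=sc,fy=sc,interpolation=cv2.INTER_CUBIC)
    def circ(c,R,z,col):
        P=np.array([proj(f,[c[0]+R*np.cos(a),c[1]+R*np.sin(a),z]) for a in np.linspace(0,6.28,60)]); P=((P-[x0,y0]+.5)*sc-.5).round().astype(int)
        cv2.polylines(im,[P],True,col,1)
    circ(hub,23,zs,(0,0,255));circ(hub,23,zs+64,(0,0,255));circ(hub,11.5,zs+64,(0,255,255))
    circ(sp,4,128,(0,255,0));circ(sp,10,116,(0,255,0));circ(sp,36,32,(0,255,0));circ(sp,115,22,(0,255,0))
    cv2.imwrite('pics/'+out+'.png',im)
E
python3 -c "
from ov import *
ov('s12','o12',(588,1.6),195.2,(588.8,.5),200,110,180,160)
f=load('s12');c=lambda u,v,z:onz(f,200+(u+.5)/4-.5,110+(v+.5)/4-.5,z)
print(c(246,352,259.2),c(262,514,128),c(522,383,273.2),c(715,440,251))"
```

```text
[585.31131212   2.93051038 259.2       ] [589.68064732   2.34141929 128.        ] [589.80309577 160.09308977 273.2       ] [587.56644108 266.30498838 251.        ]
```

View pics/o12.png

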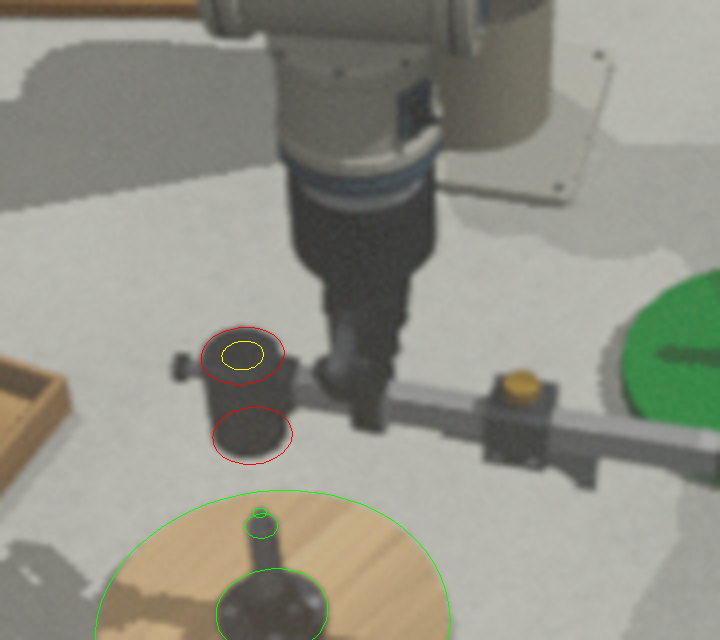

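```bash
python3 -c "
from h import *
crop('s12',240,180,150,80,'s12d',5.3)
f=load('s12');s=r.get_state();R=Ro.from_rotvec(s['eef_rot']);p=np.array(s['tcp_pos'])
T=lambda x,y,z:np.round((np.array(proj(f,p+R.apply([y,203.5-z,x-72.5])))-[240,180]+.5)*5.3-.5)
print('level predictions in crop px')
for n,x,y,z in(('hubtop',0,0,64),('hubbot',0,0,0),('screw',157,0,78),('end top L',272,-7,56),('end top R',272,7,56),('end bot',272,7,34),('start top',30,7,56),('start bot near',30,7,34),('tmpl bot in',112,0,0),('tmpl bot out',202,0,0)): print(n,T(x,y,z))
"
```

```text
level predictions in crop px
hubtop [109.  98.]
hubbot [123. 204.]
screw [477. 131.]
end top L [755. 201.]
end top R [751. 225.]
end bot [746. 262.]
start top [175. 134.]
start bot near [179. 171.]
tmpl bot in [371. 244.]
tmpl bot out [576. 277.]
```

View pics/s12d.png

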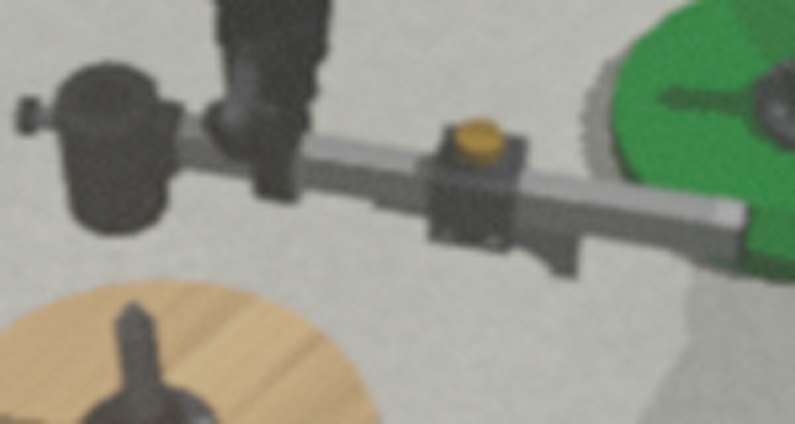

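Hub and spindle are both visible; the bar's points fit the level prediction within ~1 px, and hub is within a few mm of the spindle axis. Lower.

Request:
carry_out(motion=[{"x": 0.1,"y": 0.8,"z": 0,"rx": 0,"ry": 0.006,"rz": -0.004,"claw": 0},{"x": 0.15,"y": 1.8,"z": 0,"rx": 0,"ry": 0.006,"rz": -0.004,"claw": 0},{"x": 0.15,"y": 2.8,"z": 0,"rx": 0,"ry": 0.006,"rz": -0.004,"claw": 0},{"x": 0.15,"y": 3.5,"z": -0.05,"rx": 0,"ry": 0.006,"rz": -0.004,"claw": 0},{"x": 0.15,"y": 3.7,"z": -0.05,"rx": 0,"ry": 0.006,"rz": -0.004,"claw": 0},{"x": 0.15,"y": 3.7,"z": -0.05,"rx": 0,"ry": 0.006,"rz": -0.004,"claw": 0},{"x": 0.15,"y": 3.7,"z": -0.05,"rx": 0,"ry": 0.006,"rz": -0.004,"claw": 0},{"x": 0.15,"y": 3.7,"z": -0.05,"rx": 0,"ry": 0.006,"rz": -0.004,"claw": 0}])

```text
time: 14.65
tcp_pos: [589.3, 73.4, 361.9]
eef_rot: [-1.571, 0.003, -0.003]
contact_force: [0.5, -0.2, -8.3]
gripper_width: 11.9
```

```bash
python3 -c "
from ov import *
go(589.5,73.5,361.5,0)
s=r.get_state();p=s['tcp_pos'];print(s['ft_torque'],np.abs(s['dq']).max())
grab('scene','s13');grab('wrist','w13');grab('top','t13')
ov('s13','o13',(p[0],p[1]-72.5),p[2]-203.5,(588.8,.5),235,180,150,110,5.3);crop('s13',235,180,150,110,'s13c',5.3)
crop('t13',100,100,420,200,'t13c',1.9)
"
```

```text
t 14.65 tcp [589.3  73.4 361.9] head -0.2 shift cm [0.02 0.04 0.01] len 0.0 rot [ 0.     -0.0035 -0.0001] F [ 0.5 -0.2 -8.3] w 11.9 q [ 0.1   0.43  1.73 -0.    0.98  0.11]
[0.03545764 0.00922015 0.03866673] 0.006572973864883452
```

View pics/o13.png

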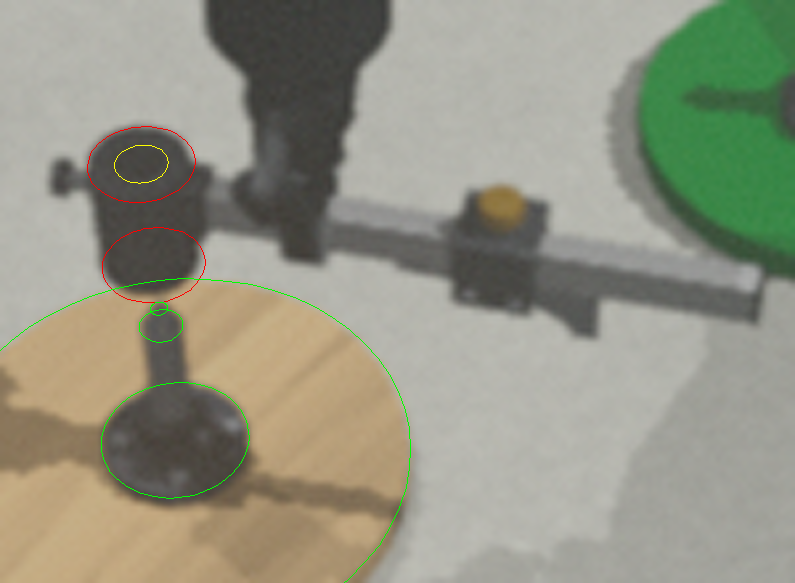

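View pics/s13c.png

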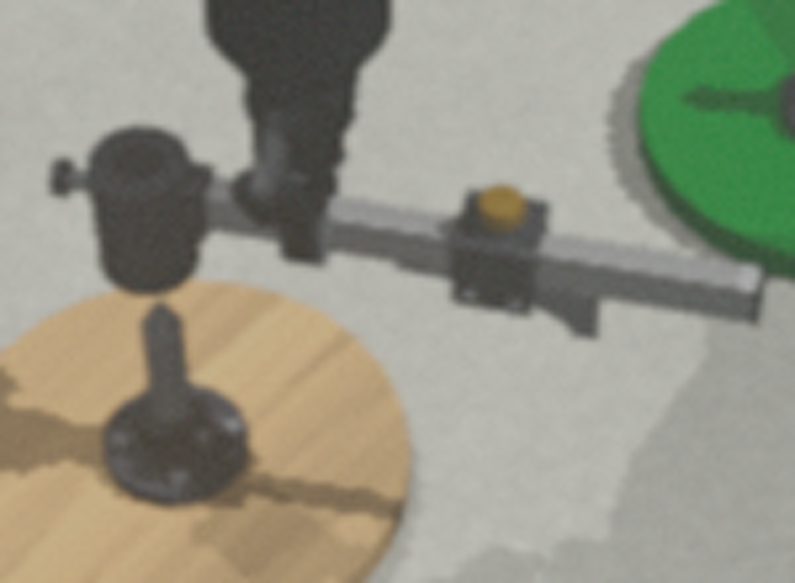

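View pics/t13c.png

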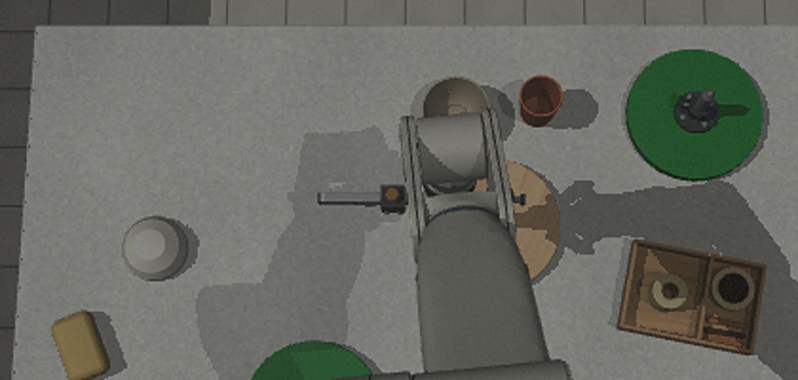

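Hub looks ~3 mm toward −y of the spindle axis (extrapolated axis at col ~157 vs hub bottom ~150). Small correction.

Request:
carry_out(motion=[{"x": 0.1,"y": 0,"z": 0.25,"rx": 0,"ry": 0,"rz": 0,"claw": 0},{"x": 0.1,"y": 0,"z": 0.25,"rx": 0,"ry": 0,"rz": 0,"claw": 0},{"x": 0.1,"y": 0,"z": 0.25,"rx": 0,"ry": 0,"rz": 0,"claw": 0},{"x": 0.1,"y": 0,"z": 0.25,"rx": 0,"ry": 0,"rz": 0,"claw": 0},{"x": 0.1,"y": 0,"z": 0.25,"rx": 0,"ry": 0,"rz": 0,"claw": 0},{"x": 0.1,"y": 0,"z": 0.25,"rx": 0,"ry": 0,"rz": 0,"claw": 0}])

```text
time: 15.3
tcp_pos: [590.2, 75.9, 362.1]
eef_rot: [-1.571, 0.003, -0.003]
contact_force: [-0.2, 0.1, -8.8]
gripper_width: 12.3
```

```bash
python3 -c "
from ov import *
go(589.5,76,361.5,0)
s=r.get_state();p=s['tcp_pos'];print(s['ft_torque'],np.abs(s['dq']).max())
grab('scene','s14');crop('s14',235,190,100,90,'s14c',6.6)
"
```

```text
t 15.3 tcp [590.2  75.9 362.1] head -0.19 shift cm [-0.07  0.06  0.01] len 0.1 rot [ 0.     -0.0034  0.0001] F [-0.2  0.1 -8.8] w 12.3 q [ 0.11  0.43  1.73 -0.    0.98  0.11]
[0.02026308 0.00874582 0.0404303 ] 0.0015446758722469237
```

View pics/s14c.png

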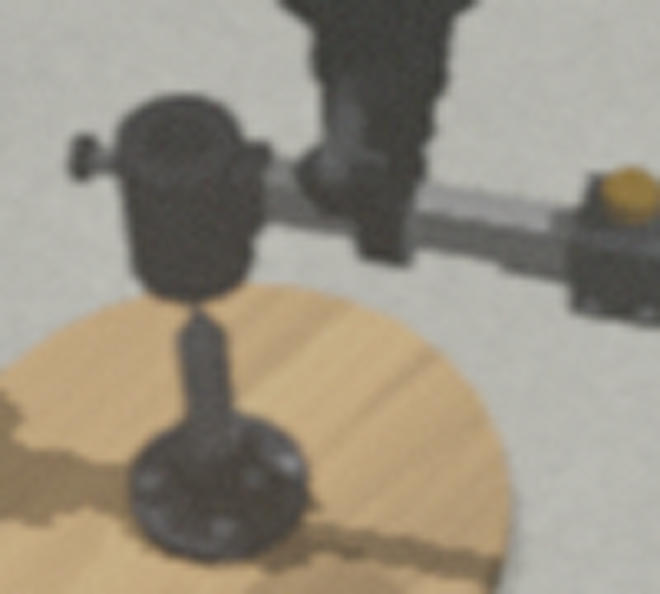

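The hub sits on the extrapolated spindle axis within about 2 mm in the image, and the arm is still. Handing in.

```bash
python3 -c "
from h import *
print(r.sign_off())"
```

```text
the job is handed in; nothing more can be done
None
```

The roll is in the tray's empty bay, and the sweep arm is held level over the spindle with its hub about 30 mm above the point. I handed the job in at about 15.3 s of the 56 s allowed; no verdict was reported.

**Roll:** I slid it up off the spindle and set it down in the bay. Later pictures show it standing upright and free of the fingers.

**Sweep arm:**
- **Grip:** about 72–73 mm from the bore axis. The clamp measured 157 mm out, so the template is set at about 0.032 m and the balance point works out at about 73 mm.
- **Force and level:** the wrist force was 8.3–8.8 N, which matches 0.85 kg. The moment was close to zero and the bar looked level to about a pixel.
- **Turn:** I swung the arm about 80° around the hub, because the gripper was hiding the hub from the scene camera.
- **Final position:** after a nudge of about 3 mm, the hub sits within about 2 mm of the spindle axis in the scene picture. The height comes from the tool position.

**Checks that disagreed:**
- The cameras differed by 2–4 mm on the spindle and hub positions, which is inside the 8 mm allowed.
- The hub's outline leaned about 0.03 to 0.05 rad from the level prediction. That is inside the 0.06 limit, and I trusted the bar's slope instead.
- Just after the lift, the moment suggested the arm's weight was up to about 9 mm nearer the hub than the grip. Later readings did not show this.

I did not measure the bowl, beaker and mould separately. No contact with them was seen, and they looked unmoved in the last top picture.

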